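# Find the stamped crate on the welding bench and send it to the dispatch rail

## Task

Two empty parts crates stand side by side on the bench, and one of them has a black ring with a bar across it stamped underneath. First the left crate, then the right (left and right as seen from the arm): tip it towards the arm on its near bottom edge, well past half-way up so that its underside shows from the far side of the bench, hold it there a moment and let it back down gently, never letting it drop, roll over or leave the bench. Then push the stamped crate along the bench to the steel dispatch rail until its far side stands flush against it, leaving the other crate and the tools where they are.

Things in the scene. Friction and masses are not known exactly. Their poses are not given: they have to be found in the camera images.
- crate_stamped: the crate with the stamp (black ring 100 mm across, with a bar) underneath; it starts as the left or the right one. Open-topped galvanised sheet, 140 mm deep (its x, pointing away from the arm to within 0.2 rad), 160 mm wide (y, plus a 10 mm hand ledge at the top of each end), 100 mm high; walls 4 mm, near and far faces flat and plumb. Origin at the centre of its underside, on the bench
- crate_plain: the other crate, alike but bare underneath. Each weighs 0.45 to 0.7 kg, mostly in the floor: tipped over its near edge it falls back by itself until about 65 degrees. Each stands on two rubber strips, 6 mm high, along its near and far bottom edges: friction on the bench 1.0 to 1.4 (bare metal 0.5 to 0.7)
- crate_stamped_near_edge (a point): middle of the stamped crate's bottom edge on the arm's side (70 mm from its origin along its -x), about which it is tipped; it stays on the bench. A fingertip dragged back and up, close to the top of the far face's outside, tips the crate without sliding it; pushed on the near face below about 45 mm, the crate slides without tipping
- crate_plain_near_edge (a point): the same point of the other crate
- rail_face (a point): dispatch rail: a fixed bright steel angle 620 mm long and 40 mm high across the bench beyond the crates. The point is the middle of the foot of its near face, the flat face that looks to the arm; its y axis runs along the rail, its x axis points away from the arm. Pushed flush, the crate's origin lies 70 mm before this face.
- pipe_offcut: short steel tube standing upright between the crates, 38 mm across and 65 mm high; origin at the centre of its foot
- cold_chisel: steel chisel lying between the crates, about 145 mm long and 16 mm high; origin under the middle of its shank, x axis towards its blade
- lump_hammer: hammer with an orange-brown wooden handle lying to the right, head 46 x 100 x 46 mm high, about 290 mm long; origin under its head, handle along its -x axis
- rubber_mallet: mallet with a pale rubber head (68 mm across, 105 mm long) lying to the left, about 270 mm long; origin under its head, handle along its -x axis
- tub: white plastic tub, 84 mm across the rim and 75 mm high, far left; origin at the centre of its foot
- bent_bar: 12 mm round bar bent to a J, lying flat far right, about 160 x 110 mm; origin at the centre of its bend
- electrode_holder: black and orange welding clamp, 200 mm long and 30 mm high, lying near right; origin under its middle

How it is judged:
By the outcome, as a careful person would: the job done as asked, in the order asked, and still so for the second after the job is handed in, with the robot touching nothing.
It also fails if it takes over 72 s, if anything falls off the work surface, if the arm or the gripper's body presses on something with over 40 N, if the wrist force passes 120 N, or if a joint passes its speed limit or range.

## Robot

A 6-joint arm with a two-finger parallel gripper is mounted at the origin on the work surface. World frame = base frame: x ahead of the robot, y to its left, z up, the work surface at z = 0. Lengths are in m, angles in rad, forces in N, time in s.
With the tool pointing down it reaches from about 0.4 to 0.825 m from the base axis. Payload 7 kg.
Tool frame: the origin (TCP) lies at the very end of the fingers, on their centre line; the grasp point (between the pads) lies 19 mm behind it (bot.hold_point_z is the distance from the TCP to the grasp point, in m); z points along the fingers, y is the direction in which the jaws open and shut (so a half turn about z gives the same grasp; the last joint's range is limited). The gripper opens to 85 mm and grips with 20 to 120 N. Pads are 22 mm wide; open, the fingers measure 114 mm over their backs; the gripper's body (76 mm by 85 mm) begins 54 mm behind the grasp point. The pads swing forward as they close: fully open they stand 13 mm farther back than shut.
Start: joints at [-0.924, 0.359, 0.012, 0, -1.224, -0.288], TCP at [0.237, -0.632, 0.199] pointing down, gripper open.
Joint ranges: [-3.07, 3.07], [-1.43, 2.12], [-1.02, 1.25], [-3.03, 1.67], [-3.05, -0], [-3.03, 3.03]. Speed limits (rad/s): [2.39, 2.39, 3.01, 3.14, 3.14, 3.14].

## Interface

Orientations are given as a rotation vector (axis times angle).
In Python, from bench import bot gives the robot as it stands.
- The arm moves only by the tool send_rows, never from a script. Its argument "rows" is one flat list of numbers, 7 for each row, row after row: the turn, a rotation vector about the world's x, y, z in degrees, then the shift along the world's x, y, z in m, then the closure, from 0 (fully open) to 1 (shut). A call has 1 to 5 rows; each row shifts and turns the commanded pose from where the row before left it; what a row does not reach is not made up. A row lasts 1/8 s, in which the tool goes at most 62.5 mm and 10.7 degrees, less where a joint would pass 70% of its speed; a pose out of reach is approached as far as the arm can. A call is refused whole if a number of a shift passes 0.0625 or a number of a turn 10.7, either way. A call with a gripper value outside its range is refused whole. The fingers move at their own pace and stop on an object; the grip force is fixed at half the most. Time passes only in rows, so rows that do not move let the fingers close. It gives the time, the measured TCP pose, the force and the opening at its end, in the units of the state.
- bot.observe(): the state, without advancing time (a new reading comes with each control period).
- bot.capture(name): name is "scene" or "top" or "wrist"; returns a dict with "pixels" (400x640x3 uint8, red, green, blue), "depth" (400x640 float32, m along the optical axis (not along the pixel's ray), 0 where there is no reading), "fx", "fy", "cx", "cy" (pixels), "k1" (the pictures are not rectified: a ray, as slopes to the right and down, at radius r is drawn at 1 + k1 r^2 times it, then the intrinsics apply), "T" (4x4, takes a point from camera to world coordinates). Camera axes: x right, y down, z forward; pixel columns grow to the right and rows downward; lengths in m; the calibration is good to about 2 mm. A picture is of the moment at which its call begins.
- bot.sign_off(): hands the job in, once; it reports no verdict.
The state is a dict: "time": time; "q": joint angles; "qd": joint speeds; "tau": joint torques, N m; "position": TCP position; "ee_rot": TCP orientation; "contact_force": force on the tool from outside, world axes, zero at the start; "wrist_torque": the same for the moment, N m; "opening": finger opening in m.
Only numpy, scipy, OpenCV 4.12 (cv2) and the standard library are available. Lean on these libraries where they do the work, as an engineer would, in place of code of your own. Each camera call takes 0.05 s, during which the arm holds its last target. There are 200 camera calls.

## Working session

There is one attempt and no reset: what is moved stays moved. The work goes in short steps, Python scripts to look and compute and a tool call to move; the robot and the scene stay as the last step left them, time stands still between calls to the robot, and variables do not carry over. Pictures are saved under pics/ and viewed, about 8 in all and at most 12, crops included, and the job is handed in when it is done.

Besides the shell and the picture viewer there is one more tool, called after "Request:" by a JSON object that holds its "name" and its "arguments", one argument or row to a line. send_rows: Moves the arm, as the interface text tells. Its arguments: {"type":"object","properties":{"rows":{"type":"array","items":{"type":"number"}}},"required":["rows"]}

```bash
ls; mkdir -p pics; cat > h.py <<'E'
import numpy as np, cv2
from bench import bot
def world(c):
    v,u=np.mgrid[0:400,0:640]
    K=np.array([[c['fx'],0,c['cx']],[0,c['fy'],c['cy']],[0,0,1]])
    # distortion k1: drawn = ray*(1+k1 r^2)
    p=cv2.undistortPoints(np.stack([u,v],-1).reshape(-1,1,2).astype(np.float64),K,np.array([c['k1'],0,0,0.]))[:,0]
    d=c['depth'].reshape(-1,1)
    P=np.hstack([p*d,d]); T=np.array(c['T'])
    W=(P@T[:3,:3].T+T[:3,3]).reshape(400,640,3); W[c['depth']==0]=np.nan
    return W
def save(c,n): cv2.imwrite('pics/'+n+'.png',c['pixels'][:,:,::-1])
E
python3 - <<'E'
from h import *
for n in('top','scene'):
    c=bot.capture(n); save(c,n+'0'); np.savez(n+'0',**c); print(n,np.array(c['T']).round(3).tolist(),c['k1'],c['fx'])
print({k:np.round(v,3) for k,v in bot.observe().items()})
E
```

```text
pics
top [[-0.021, -0.997, 0.075, 0.436], [-0.999, 0.019, -0.034, 0.014], [0.032, -0.076, -0.997, 1.094], [0.0, 0.0, 0.0, 1.0]] -0.04157345032564318 426.991486458759
scene [[-0.785, 0.419, -0.457, 0.952], [0.62, 0.528, -0.58, 0.546], [-0.001, -0.739, -0.674, 0.648], [0.0, 0.0, 0.0, 1.0]] -0.06623762602054362 365.9752648592135
{'time': np.float64(0.1), 'q': array([-0.924,  0.359,  0.011, -0.   , -1.224, -0.288]), 'qd': array([-0.   , -0.004,  0.001,  0.001, -0.   ,  0.   ]), 'tau': array([-2.0000e-03, -5.8477e+01,  2.9411e+01,  6.9550e+00, -3.0000e-03,
       -0.0000e+00]), 'position': array([ 0.237, -0.632,  0.198]), 'ee_rot': array([ 5.600e-01, -3.091e+00, -2.000e-03]), 'contact_force': array([-0.549,  0.281, -0.401]), 'wrist_torque': array([ 0.045, -0.032, -0.001]), 'opening': np.float64(0.085)}
```

View pics/top0.png

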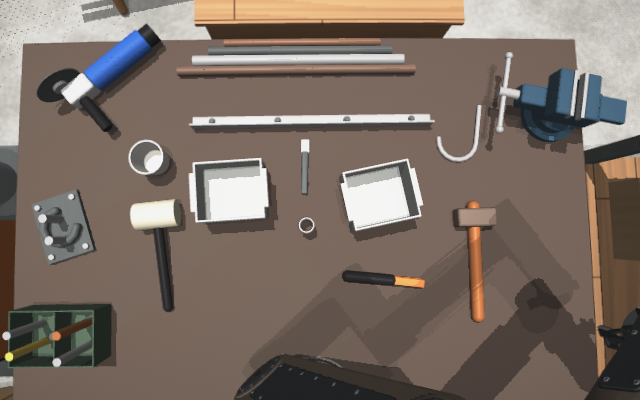

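View pics/scene0.png

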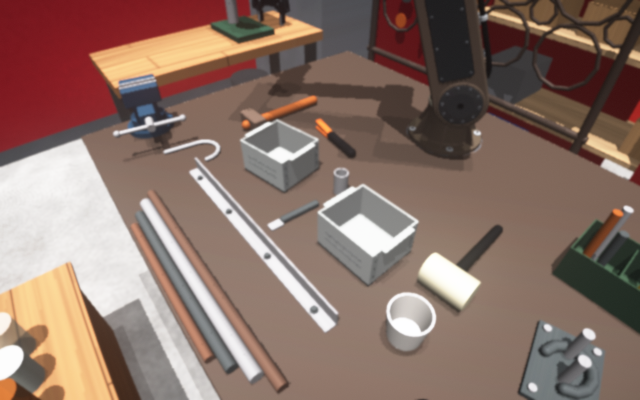

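The top view shows the left crate around (230,190), the right crate around (381,195) and the rail from (190,122) to (434,121). The pipe is at (306,226), the chisel at (304,165), the mallet at (155,215) and the tub at (149,160). The scene view shows the far faces of the crates and the rail.

```bash
cat >> h.py <<'E'
def crates(W):
    m=((W[...,2]>.088)&(W[...,2]<.115)).astype(np.uint8)
    out=[]
    for lo,hi in((170,290),(325,440)):
        k=np.zeros_like(m);k[90:260,lo:hi]=m[90:260,lo:hi]
        n,l,s,_=cv2.connectedComponentsWithStats(k,connectivity=8)
        i=1+np.argmax(s[1:,4]); p=W[l==i]
        out.append((p,cv2.minAreaRect(p[:,:2].astype(np.float32)*1000)))
    return out
E
python3 - <<'E'
from h import *
W=world(np.load('top0.npz'))
for p,r in crates(W):
    print('crate',len(p),np.round(p[:,2].mean(),4),r, (cv2.boxPoints(r)/1000).round(3).tolist())
m=(W[...,2]>.03)&(W[...,2]<.05); m[:100]=0;m[135:]=0;m[:,:185]=0;m[:,440:]=0
print('rail top',cv2.minAreaRect(W[m][:,:2].astype(np.float32)*1000), np.median(W[m][:,2]),m.sum())
# near edge of all rail pixels
for u in range(200,430,25):
    col=[(v,W[v,u].round(4).tolist()) for v in range(114,131)]
    print(u,[(v,w[0],w[2]) for v,w in col][::2], col[0][1][1])
for n,(u0,u1,v0,v1) in dict(pipe=(292,320,212,240),chisel=(295,315,135,198),hold=(338,430,265,292),mallet=(125,190,195,315),tub=(125,175,135,185),hammer=(450,500,198,325),bar=(434,490,100,168)).items():
    S=W[v0:v1,u0:u1].reshape(-1,3); S=S[S[:,2]>.008]
    print(n,S.min(0).round(3),S.max(0).round(3))
E
```

```text
crate 908 0.0983 ((535.0689697265625, 184.13693237304688), (140.63385009765625, 179.05836486816406), 2.852630138397217) [[0.46000000834465027, 0.27000001072883606], [0.4690000116825104, 0.09099999815225601], [0.6100000143051147, 0.09799999743700027], [0.6010000109672546, 0.2770000100135803]]
crate 868 0.0984 ((518.0970458984375, -175.25564575195312), (140.2852325439453, 181.79443359375), 11.057427406311035) [[0.4320000112056732, -0.0989999994635582], [0.46700000762939453, -0.27799999713897705], [0.6039999723434448, -0.25099998712539673], [0.5699999928474426, -0.0729999989271164]]
rail top ((706.7542724609375, -18.386993408203125), (619.9834594726562, 8.515316009521484), 89.93230438232422) 0.03832192887963959 594
200 [(114, 0.7435, -0.0023), (116, 0.7377, -0.0006), (118, 0.7314, 0.0031), (120, 0.7257, 0.0046), (122, 0.7209, 0.0029), (124, 0.706, 0.0402), (126, 0.7061, 0.0195), (128, 0.7063, -0.0022), (130, 0.7005, 0.0001)] 0.2738
225 [(114, 0.7416, 0.0003), (116, 0.7349, 0.0054), (118, 0.729, 0.0078), (120, 0.7243, 0.0058), (122, 0.719, 0.006), (124, 0.7055, 0.038), (126, 0.7057, 0.01
[... 1450 characters left out ...]
106, 0.0355), (122, 0.7063, 0.0318), (124, 0.7051, 0.0158), (126, 0.7033, 0.0017), (128, 0.6991, -0.0031), (130, 0.6938, -0.0032)] -0.2493
425 [(114, 0.7359, -0.0021), (116, 0.7286, 0.0048), (118, 0.7239, 0.0026), (120, 0.7084, 0.0416), (122, 0.7065, 0.0286), (124, 0.707, 0.0057), (126, 0.7028, 0.0008), (128, 0.697, 0.0027), (130, 0.6923, 0.0001)] -0.3175
pipe [ 0.432 -0.013  0.013] [0.468 0.021 0.068]
chisel [ 0.53  -0.009  0.008] [0.67  0.015 0.021]
hold [ 0.288 -0.288  0.008] [ 0.334 -0.084  0.035]
mallet [0.243 0.317 0.008] [0.52  0.427 0.072]
tub [0.58  0.344 0.008] [0.661 0.427 0.08 ]
hammer [ 0.198 -0.476  0.008] [ 0.504 -0.374  0.051]
bar [ 0.609 -0.463  0.008] [ 0.755 -0.328  0.039]
```

```bash
cat > plan.py <<'E'
from h import *
def tcp(c,psi,th,k=.4,h=.086,off=0.0):
    """TCP for crate at tilt th: fingertip corner (11 mm fwd, 13 mm back of TCP) on far face at height h"""
    psi=np.radians(psi);t=np.radians(th);f=k*t
    x=-.07+.14*np.cos(t)-h*np.sin(t)+off*np.cos(t); z=.14*np.sin(t)+h*np.cos(t)+off*np.sin(t)
    ax=np.array([np.sin(f),-np.cos(f)]);rear=np.array([-np.cos(f),-np.sin(f)])
    x,z=np.array([x,z])-.011*rear+.013*ax
    return np.array([c[0]+x*np.cos(psi),c[1]+x*np.sin(psi),z])
if __name__=='__main__':
    for c,psi in(((.535,.184),2.85),((.518,-.175),11.06)):
        print('approach',tcp(c,psi,0,off=.016).round(4)); p=tcp(c,psi,0)
        print('touch',p.round(4))
        for th in list(range(3,58,3))+[58]:
            q=tcp(c,psi,th); print(th,q.round(4),(q-p).round(4)); p=q
E
python3 plan.py
```

```text
approach [0.6319 0.1888 0.073 ]
touch [0.6159 0.188  0.073 ]
3 [0.6115 0.1878 0.0804] [-0.0044 -0.0002  0.0074]
6 [0.6067 0.1876 0.0876] [-0.0048 -0.0002  0.0072]
9 [0.6015 0.1873 0.0946] [-0.0052 -0.0003  0.0069]
12 [0.596  0.187  0.1012] [-0.0055 -0.0003  0.0066]
15 [0.5902 0.1867 0.1075] [-0.0058 -0.0003  0.0063]
18 [0.5841 0.1864 0.1135] [-0.0061 -0.0003  0.006 ]
21 [0.5776 0.1861 0.1192] [-0.0064 -0.0003  0.0057]
24 [0.5709 0.1858 0.1245] [-0.0067 -0.0003  0.0053]
27 [0.5639 0.1854 0.1295] [-0.007  -0.0003  0.005 ]
30 [0.5567 0.1851 0.134 ] [-0.0072 -0.0004  0.0046]
33 [0.5492 0.1847 0.1382] [-0.0074 -0.0004  0.0042]
36 [0.5416 0.1843 0.142 ] [-0.0076 -0.0004  0.0038]
39 [0.5338 0.1839 0.1454] [-0.0078 -0.0004  0.0034]
42 [0.5258 0.1835 0.1483] [-0.008  -0.0004  0.0029]
45 [0.5177 0.1831 0.1508] [-0.0081 -0.0004  0.0025]
48 [0.5095 0.1827 0.1529] [-0.0082 -0.0004  0.0021]
51 [0.5012 0.1823 0.1546] [-0.0083 -0.0004  0.0016]
54 [0.4928 0.1819 0.1558] [-0.0084 -0.0004  0.0012]
57 [0.4844 0.1815 0.1565] [-0.0084 -0.0004  0.0008]
58 [0.4816 0.1813 0.1567] [-0.0028 -0.0001  0.0002]
ap
[... 461 characters left out ...]
.1681  0.1245] [-0.0066 -0.0013  0.0053]
27 [ 0.5464 -0.1694  0.1295] [-0.0069 -0.0013  0.005 ]
30 [ 0.5393 -0.1708  0.134 ] [-0.0071 -0.0014  0.0046]
33 [ 0.532  -0.1723  0.1382] [-0.0073 -0.0014  0.0042]
36 [ 0.5245 -0.1737  0.142 ] [-0.0075 -0.0015  0.0038]
39 [ 0.5168 -0.1752  0.1454] [-0.0077 -0.0015  0.0034]
42 [ 0.509  -0.1768  0.1483] [-0.0078 -0.0015  0.0029]
45 [ 0.501  -0.1783  0.1508] [-0.008  -0.0016  0.0025]
48 [ 0.4929 -0.1799  0.1529] [-0.0081 -0.0016  0.0021]
51 [ 0.4847 -0.1815  0.1546] [-0.0082 -0.0016  0.0016]
54 [ 0.4765 -0.1831  0.1558] [-0.0082 -0.0016  0.0012]
57 [ 0.4682 -0.1847  0.1565] [-0.0083 -0.0016  0.0008]
58 [ 0.4655 -0.1853  0.1567] [-0.0028 -0.0005  0.0002]
```

Request:
{"name": "send_rows", "arguments": {
  "rows": [0, 0, -1.17, 0.026, 0.0547, 0.003, 0, 0, 0, -1.17, 0.026, 0.0547, 0.003, 0, 0, 0, -1.17, 0.026, 0.0547, 0.003, 0, 0, 0, -1.17, 0.026, 0.0547, 0.003, 0, 0, 0, -1.17, 0.026, 0.0547, 0.003, 0]
}}

```text
time: 0.72
position: [0.3674, -0.3567, 0.2142]
ee_rot: [0.401, -3.116, -0.0]
contact_force: [1.5, 0.3, 0.1]
opening: 0.0859
```

Request:
{"name": "send_rows", "arguments": {
  "rows": [0, 0, -1.17, 0.026, 0.0547, 0, 0, 0, 0, -1.17, 0.026, 0.0547, 0, 0, 0, 0, -1.17, 0.026, 0.0547, 0, 0, 0, 0, -1.17, 0.026, 0.0547, 0, 0, 0, 0, -1.17, 0.026, 0.0547, 0, 0]
}}

```text
time: 1.35
position: [0.4973, -0.083, 0.2144]
ee_rot: [-0.242, 3.132, 0.0]
contact_force: [1.4, -0.6, 0.0]
opening: 0.0856
```

Request:
{"name": "send_rows", "arguments": {
  "rows": [0, 0, -1.17, 0.026, 0.0547, 0, 0, 0, 0, -1.17, 0.026, 0.0547, 0, 0, 0, 0, -1.17, 0.026, 0.0547, 0, 0, 0, 0, -1.17, 0.026, 0.0547, 0, 0, 0, 0, -1.17, 0.026, 0.0547, 0, 0]
}}

```text
time: 1.98
position: [0.6274, 0.1904, 0.214]
ee_rot: [0.082, -3.14, 0.0]
contact_force: [0.8, -1.2, 0.2]
opening: 0.0857
```

Request:
{"name": "send_rows", "arguments": {
  "rows": [0, 0, 0, 0.005, -0.002, -0.036, 0, 0, 0, 0, 0, 0, -0.035, 0, 0, 0, 0, 0, 0, -0.035, 0, 0, 0, 0, 0, 0, -0.035, 0, 0, 0, 0, 0, 0, 0, 0]
}}

```text
time: 2.6
position: [0.6298, 0.1853, 0.0701]
ee_rot: [0.082, -3.135, 0.005]
contact_force: [1.1, -0.1, -0.1]
opening: 0.0856
```

```bash
python3 - <<'E'
from h import *
c=bot.capture('scene');save(c,'s1')
print({k:np.round(bot.observe()[k],3).tolist() for k in('position','contact_force')})
E
```

```text
{'position': [0.631, 0.186, 0.072], 'contact_force': [-0.309, 0.343, 1.233]}
```

View pics/s1.png

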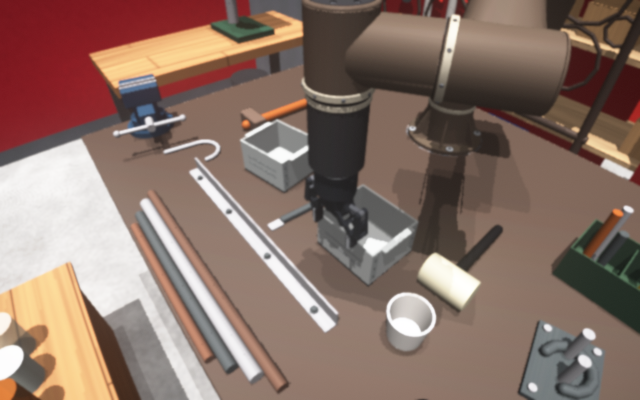

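The two open fingers are behind the far wall of the left crate, at about (325,200) and (355,235), and nothing is being touched.

Request:
{"name": "send_rows", "arguments": {
  "rows": [0, 0, 0, -0.008, 0, 0, 0, 0, 0, 0, -0.004, 0, 0, 0, 0, 0, 0, 0, 0, 0, 0]
}}

```text
time: 3.02
position: [0.6201, 0.1868, 0.0746]
ee_rot: [-0.083, 3.139, 0.002]
contact_force: [0.9, -0.7, -0.9]
opening: 0.0854
```

Request:
{"name": "send_rows", "arguments": {
  "rows": [0, 0, 0, -0.002, 0, 0, 0, 0, 0, 0, 0, 0, 0, 0]
}}

```text
time: 3.28
position: [0.618, 0.1865, 0.0735]
ee_rot: [-0.082, 3.14, 0.0]
contact_force: [0.4, -1.5, -0.5]
opening: 0.0855
```

Request:
{"name": "send_rows", "arguments": {
  "rows": [0, 0, 0, -0.002, 0, 0, 0, 0, 0, 0, 0, 0, 0, 0]
}}

```text
time: 3.52
position: [0.6159, 0.1864, 0.0732]
ee_rot: [0.082, -3.14, 0.0]
contact_force: [0.2, 0.3, -0.8]
opening: 0.0852
```

Request:
{"name": "send_rows", "arguments": {
  "rows": [0, 0, 0, -0.002, 0, 0, 0, 0, 0, 0, 0, 0, 0, 0]
}}

```text
time: 3.78
position: [0.6138, 0.1865, 0.0733]
ee_rot: [0.082, -3.14, 0.0]
contact_force: [0.5, -0.0, 0.8]
opening: 0.0858
```

Request:
{"name": "send_rows", "arguments": {
  "rows": [0, 0, 0, -0.002, 0, 0.0, 0, 0, 0, 0, 0, 0, 0, 0]
}}

```text
time: 4.03
position: [0.6119, 0.1865, 0.0733]
ee_rot: [0.083, -3.14, -0.0]
contact_force: [0.1, 0.1, 0.9]
opening: 0.0852
```

Request:
{"name": "send_rows", "arguments": {
  "rows": [0, 0, 0, -0.002, 0, 0, 0, 0, 0, 0, 0, 0, 0, 0]
}}

```text
time: 4.28
position: [0.6099, 0.1865, 0.0733]
ee_rot: [0.083, -3.14, -0.0]
contact_force: [0.0, 0.1, -0.3]
opening: 0.0854
```

Request:
{"name": "send_rows", "arguments": {
  "rows": [0, 0, 0, -0.002, 0, 0.0, 0, 0, 0, 0, 0, 0, 0, 0]
}}

```text
time: 4.53
position: [0.6079, 0.1865, 0.0733]
ee_rot: [0.082, -3.14, -0.0]
contact_force: [0.4, 0.2, -0.1]
opening: 0.0854
```

```bash
python3 - <<'E'
from h import *
c=bot.capture('wrist');save(c,'w1')
W=world(bot.capture('top'))
for p,r in crates(W): print(len(p),r)
E
```

```text
789 ((534.776123046875, 184.06459045410156), (140.22772216796875, 179.13438415527344), 3.0508675575256348)
867 ((518.1656494140625, -175.22830200195312), (140.48049926757812, 181.47317504882812), 11.050644874572754)
```

View pics/w1.png

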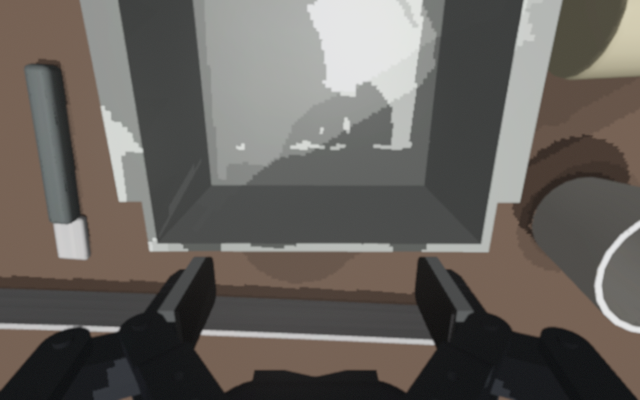

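The wrist view shows both pads, at (200,265) and (430,265), just beyond the far rim (row 247) and centred on the crate. There is still a small gap.

Request:
{"name": "send_rows", "arguments": {
  "rows": [0, 0, 0, -0.002, 0, 0, 0, 0, 0, 0, 0, 0, 0, 0]
}}

```text
time: 4.88
position: [0.6059, 0.1865, 0.0733]
ee_rot: [0.082, -3.14, 0.0]
contact_force: [-0.2, 0.5, -0.4]
opening: 0.0857
```

Request:
{"name": "send_rows", "arguments": {
  "rows": [0, 0, 0, -0.002, 0, 0.0, 0, 0, 0, 0, 0, 0, 0, 0]
}}

```text
time: 5.12
position: [0.6038, 0.1865, 0.0733]
ee_rot: [0.082, -3.14, -0.0]
contact_force: [0.3, -0.4, -0.7]
opening: 0.0859
```

```bash
python3 - <<'E'
from h import *
c=bot.capture('wrist');W=world(c)
for u in (185,200,320,430,450): print(u,[(v,W[v,u].round(3).tolist()) for v in range(235,300,7)])
E
```

```text
185 [(235, [0.605, 0.12, 0.083]), (242, [0.605, 0.122, 0.09]), (249, [0.605, 0.125, 0.098]), (256, [0.608, 0.125, 0.098]), (263, [0.673, 0.085, -0.002]), (270, [0.595, 0.137, 0.131]), (277, [0.595, 0.139, 0.136]), (284, [0.594, 0.141, 0.141]), (291, [0.594, 0.142, 0.146]), (298, [0.595, 0.143, 0.148])]
200 [(235, [0.605, 0.127, 0.082]), (242, [0.605, 0.129, 0.089]), (249, [0.605, 0.132, 0.097]), (256, [0.608, 0.132, 0.098]), (263, [0.594, 0.142, 0.127]), (270, [0.594, 0.143, 0.132]), (277, [0.597, 0.143, 0.133]), (284, [0.599, 0.144, 0.134]), (291, [0.601, 0.144, 0.136]), (298, [0.604, 0.144, 0.136])]
320 [(235, [0.602, 0.189, 0.082]), (242, [0.602, 0.189, 0.09]), (249, [0.603, 0.189, 0.096]), (256, [0.604, 0.189, 0.1]), (263, [0.667, 0.194, -0.001]), (270, [0.674, 0.194, -0.001]), (277, [0.68, 0.195, -0.0]), (284, [0.687, 0.195, -0.001]), (291, [0.694, 0.196, -0.002]), (298, [0.701, 0.196, -0.001])]
430 [(235, [0.599, 0.247, 0.081]), (242, [0.599, 0.244, 0.089]), (249, [0.6, 0.242, 0.096]), (256, [0.602, 0.242, 0.098]), (263, [0.59, 0.231, 0.127]), (270, [0.59, 0.229, 0.132]), (277, [0.591, 0.229, 0.134]), (284, [0.595, 0.229, 0.134]), (291, [0.596, 0.229, 0.136]), (298, [0.599, 0.229, 0.136])]
450 [(235, [0.598, 0.257, 0.082]), (242, [0.599, 0.254, 0.09]), (249, [0.598, 0.251, 0.097]), (256, [0.602, 0.251, 0.098]), (263, [0.661, 0.298, -0.001]), (270, [0.593, 0.24, 0.125]), (277, [0.59, 0.235, 0.136]), (284, [0.59, 0.234, 0.141]), (291, [0.59, 0.232, 0.144]), (298, [0.59, 0.23, 0.149])]
```

```bash
python3 - <<'E'
from h import *
c=bot.capture('wrist');W=world(c);save(c,'w2')
m=(W[...,2]<.2)&(W[...,2]>.06)&(W[...,0]<.65)
print(np.array(c['T']).round(3).tolist())
g=c['pixels'].astype(int).sum(2)
for (u0,u1) in((150,235),(400,480)):
    S=W[252:330,u0:u1].reshape(-1,3); S=S[(S[:,2]>.105)]
    print(len(S),S.min(0).round(3),S.max(0).round(3), np.percentile(S[:,2],[1,5,20,50]).round(3))
W=world(bot.capture('top'));S=W[120:200,170:290].reshape(-1,3);print(np.nanmax(S,0))
E
```

```text
[[-0.052, 0.946, 0.319, 0.522], [0.999, 0.05, 0.016, 0.183], [-0.001, 0.319, -0.948, 0.247], [0.0, 0.0, 0.0, 1.0]]
3633 [0.592 0.13  0.116] [0.617 0.146 0.165] [0.119 0.122 0.13  0.141]
3607 [0.588 0.227 0.117] [0.613 0.243 0.165] [0.119 0.122 0.13  0.141]
[0.72545205 0.35173056 0.54538725]
```

Request:
{"name": "send_rows", "arguments": {
  "rows": [0, 0, 0, 0.01, 0, 0.015, 0, 0, 0, 0, 0.01, 0, 0.015, 0, 0, 0, 0, 0.01, 0, 0, 1, 0, 0, 0, 0, 0, 0, 1, 0, 0, 0, 0, 0, 0, 1]
}}

```text
time: 5.9
position: [0.6333, 0.1862, 0.1023]
ee_rot: [0.082, -3.139, 0.001]
contact_force: [0.2, -0.9, -0.2]
opening: 0.0324
```

Request:
{"name": "send_rows", "arguments": {
  "rows": [0, 0, 0, 0, 0, 0, 1, 0, 0, 0, 0, 0, 0, 1]
}}

```text
time: 6.15
position: [0.6337, 0.1865, 0.1031]
ee_rot: [0.083, -3.14, 0.0]
contact_force: [0.6, 0.2, -0.2]
opening: -0.0
```

```bash
python3 - <<'E'
from h import *
c=bot.capture('wrist');W=world(c);save(c,'w3')
S=W[240:330,280:360].reshape(-1,3); S=S[(S[:,2]>.104)]
print(len(S),S.min(0).round(3),S.max(0).round(3), np.percentile(S[:,2],[1,5,20,50]).round(3),bot.observe()['position'],bot.observe()['opening'])
E
```

```text
6038 [0.615 0.173 0.137] [0.641 0.201 0.201] [0.14  0.144 0.155 0.172] [0.63378921 0.18653202 0.10324593] 2.3488632941088524e-05
```

View pics/w3.png

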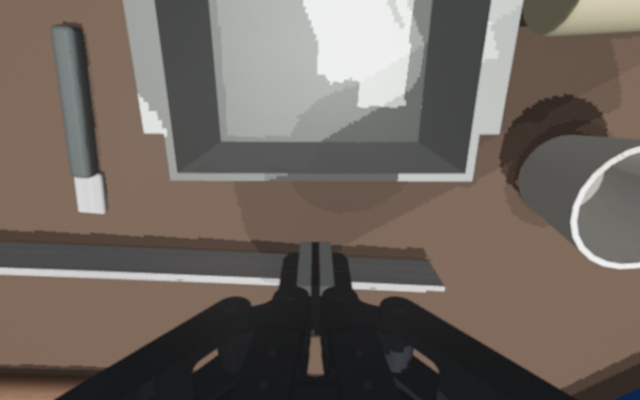

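Request:
{"name": "send_rows", "arguments": {
  "rows": [0, 0, 0, 0, 0, -0.02, 0, 0, 0, 0, 0, 0, -0.02, 0, 0, 0, 0, 0, 0, -0.022, 0, 0, 0, 0, 0, 0, 0, 0, 0, 0, 0, 0, 0, 0, 0]
}}

```text
time: 6.82
position: [0.6345, 0.1867, 0.0422]
ee_rot: [-0.083, 3.14, 0.0]
contact_force: [0.7, -0.3, 0.5]
opening: 0.0854
```

```bash
python3 - <<'E'
from h import *
print(bot.hold_point_z)
c=bot.capture('wrist');W=world(c);save(c,'w4')
for (u0,u1) in((150,235),(400,480)):
    S=W[235:330,u0:u1].reshape(-1,3); S=S[(S[:,2]>.045)&(S[:,0]>.611)]
    print(len(S),S.min(0).round(3),S.max(0).round(3), np.percentile(S[:,2],[1,5,20,50]).round(3))
print(bot.observe()['position'])
E
```

```text
0.0187
3639 [0.623 0.13  0.085] [0.648 0.146 0.134] [0.088 0.091 0.098 0.11 ]
3602 [0.618 0.227 0.085] [0.644 0.243 0.134] [0.088 0.091 0.099 0.11 ]
[0.63470398 0.18686267 0.04246171]
```

View pics/w4.png

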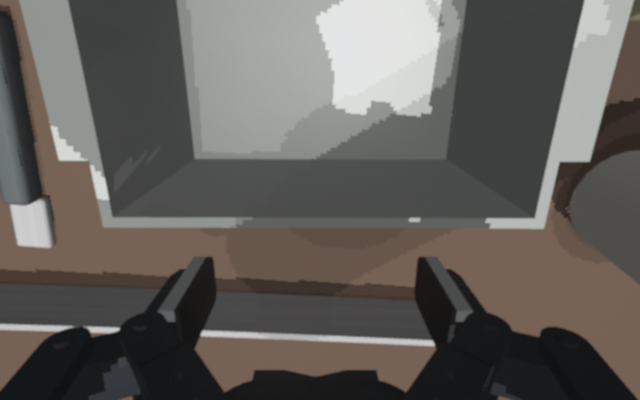

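The wrist view shows both pads, at (205,265) and (425,265), clear of the rim's outer edge at row 228. The depth puts their tips at z 0.085, beside the far face.

Request:
{"name": "send_rows", "arguments": {
  "rows": [0, 0, 0, -0.006, 0, 0, 0, 0, 0, 0, -0.005, 0, 0, 0, 0, 0, 0, 0, 0, 0, 0]
}}

```text
time: 7.25
position: [0.6227, 0.1866, 0.0418]
ee_rot: [-0.083, 3.14, 0.0]
contact_force: [0.9, 0.1, -0.8]
opening: 0.0855
```

Request:
{"name": "send_rows", "arguments": {
  "rows": [0, 0, 0, -0.002, 0, 0, 0, 0, 0, 0, 0, 0, 0, 0]
}}

```text
time: 7.5
position: [0.621, 0.1865, 0.0413]
ee_rot: [-0.083, 3.14, 0.0]
contact_force: [0.0, -0.1, -0.5]
opening: 0.0852
```

Request:
{"name": "send_rows", "arguments": {
  "rows": [0, 0, 0, -0.002, 0, 0, 0, 0, 0, 0, 0, 0, 0, 0]
}}

```text
time: 7.75
position: [0.6189, 0.1865, 0.0413]
ee_rot: [0.082, -3.14, 0.0]
contact_force: [-0.2, -0.2, -0.3]
opening: 0.0853
```

Request:
{"name": "send_rows", "arguments": {
  "rows": [0, 0, 0, -0.002, 0, 0, 0, 0, 0, 0, 0, 0, 0, 0]
}}

```text
time: 8.0
position: [0.6175, 0.1867, 0.0414]
ee_rot: [-0.082, 3.14, 0.001]
contact_force: [2.7, 0.7, -1.4]
opening: 0.0855
```

Contact is at +2.7 N, with the TCP at x 0.6175, which matches the measured face.

```bash
sed -i 's/\.013\*ax/.045*ax/; s/\.011\*rear/.012*rear/' plan.py; python3 plan.py | cut -c1-90
```

```text
approach [0.6329 0.1889 0.041 ]
touch [0.6169 0.1881 0.041 ]
3 [0.6132 0.1879 0.0485] [-0.0037 -0.0002  0.0075]
6 [0.609  0.1877 0.0557] [-0.0041 -0.0002  0.0072]
9 [0.6045 0.1875 0.0627] [-0.0045 -0.0002  0.007 ]
12 [0.5997 0.1872 0.0694] [-0.0048 -0.0002  0.0067]
15 [0.5945 0.187  0.0758] [-0.0052 -0.0003  0.0064]
18 [0.5891 0.1867 0.0819] [-0.0055 -0.0003  0.0061]
21 [0.5833 0.1864 0.0877] [-0.0058 -0.0003  0.0058]
24 [0.5772 0.1861 0.0931] [-0.0061 -0.0003  0.0054]
27 [0.5709 0.1858 0.0982] [-0.0063 -0.0003  0.0051]
30 [0.5643 0.1855 0.103 ] [-0.0066 -0.0003  0.0047]
33 [0.5575 0.1851 0.1073] [-0.0068 -0.0003  0.0043]
36 [0.5505 0.1848 0.1113] [-0.007  -0.0003  0.004 ]
39 [0.5433 0.1844 0.1148] [-0.0072 -0.0004  0.0036]
42 [0.536 0.184 0.118] [-0.0073 -0.0004  0.0032]
45 [0.5285 0.1837 0.1207] [-0.0075 -0.0004  0.0027]
48 [0.5209 0.1833 0.123 ] [-0.0076 -0.0004  0.0023]
51 [0.5132 0.1829 0.1249] [-0.0077 -0.0004  0.0019]
54 [0.5055 0.1825 0.1264] [-0.0078 -0.0004  0.0015]
57 [0.4977 0.1821 0.1274] [-0.0078 -0.0004  0.001 ]
58 [0.4951 0.182  0.1277] [-0.0026 -0.0001  0.0002]
appro
[... 458 characters left out ...]
.1669  0.0931] [-0.006  -0.0012  0.0054]
27 [ 0.5533 -0.1681  0.0982] [-0.0062 -0.0012  0.0051]
30 [ 0.5468 -0.1694  0.103 ] [-0.0065 -0.0013  0.0047]
33 [ 0.5401 -0.1707  0.1073] [-0.0067 -0.0013  0.0043]
36 [ 0.5332 -0.172   0.1113] [-0.0069 -0.0013  0.004 ]
39 [ 0.5262 -0.1734  0.1148] [-0.0071 -0.0014  0.0036]
42 [ 0.519  -0.1748  0.118 ] [-0.0072 -0.0014  0.0032]
45 [ 0.5116 -0.1762  0.1207] [-0.0073 -0.0014  0.0027]
48 [ 0.5042 -0.1777  0.123 ] [-0.0075 -0.0015  0.0023]
51 [ 0.4966 -0.1792  0.1249] [-0.0076 -0.0015  0.0019]
54 [ 0.489  -0.1807  0.1264] [-0.0076 -0.0015  0.0015]
57 [ 0.4813 -0.1822  0.1274] [-0.0077 -0.0015  0.001 ]
58 [ 0.4788 -0.1827  0.1277] [-0.0026 -0.0005  0.0002]
```

Request:
{"name": "send_rows", "arguments": {
  "rows": [0.06, -1.2, 0, -0.0045, -0.0002, 0.0075, 0, 0.06, -1.2, 0, -0.0043, -0.0002, 0.0072, 0, 0.06, -1.2, 0, -0.0045, -0.0002, 0.007, 0, 0.06, -1.2, 0, -0.0048, -0.0002, 0.0067, 0, 0.06, -1.2, 0, -0.0052, -0.0003, 0.0064, 0]
}}

```text
time: 8.62
position: [0.5934, 0.1855, 0.0769]
ee_rot: [-0.08, 3.034, 0.004]
contact_force: [4.2, 0.1, 0.2]
opening: 0.0856
```

```bash
python3 - <<'E'
from h import *
c=bot.capture('scene');save(c,'s2')
cv2.imwrite('pics/s2c.png',cv2.resize(c['pixels'][140:320,220:460,::-1],None,fx=2.5,fy=2.5))
print({k:np.round(bot.observe()[k],3).tolist() for k in('position','contact_force')})
E
```

```text
{'position': [0.593, 0.185, 0.078], 'contact_force': [1.755, 0.26, 0.46]}
```

View pics/s2c.png

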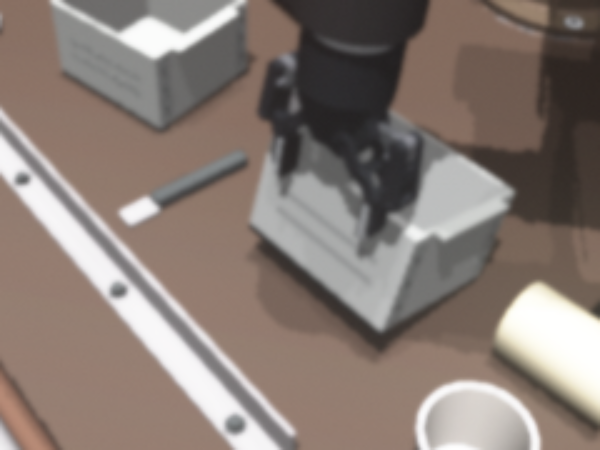

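Both fingers (crop (285,170) and (370,225)) press near the top of the far face, and the crate's far edge is off the bench by about 15°. The crate has not slid.

Request:
{"name": "send_rows", "arguments": {
  "rows": [0.06, -1.2, 0, -0.0055, -0.0003, 0.0061, 0, 0.06, -1.2, 0, -0.0058, -0.0003, 0.0058, 0, 0.06, -1.2, 0, -0.0061, -0.0003, 0.0054, 0, 0.06, -1.2, 0, -0.0063, -0.0003, 0.0051, 0, 0.06, -1.2, 0, -0.0066, -0.0003, 0.0047, 0]
}}

```text
time: 9.3
position: [0.5625, 0.1837, 0.1033]
ee_rot: [-0.077, 2.93, 0.007]
contact_force: [3.5, 1.1, 0.6]
opening: 0.0852
```

Request:
{"name": "send_rows", "arguments": {
  "rows": [0.06, -1.2, 0, -0.0068, -0.0003, 0.0043, 0, 0.06, -1.2, 0, -0.007, -0.0003, 0.004, 0, 0.06, -1.2, 0, -0.0072, -0.0004, 0.0036, 0, 0.06, -1.2, 0, -0.0073, -0.0004, 0.0032, 0, 0.06, -1.2, 0, -0.0075, -0.0004, 0.0027, 0]
}}

```text
time: 9.93
position: [0.5263, 0.1815, 0.1207]
ee_rot: [-0.074, 2.826, 0.01]
contact_force: [2.4, 0.4, 0.4]
opening: 0.0851
```

```bash
cat >> h.py <<'E'
def tilt(W,cen,psi,box=.085):
    """underside plane of the tipped crate seen by 'scene': points ahead of the near edge, RANSAC plane -> tilt, foot x"""
    p=np.radians(psi);D=W-np.array([cen[0],cen[1],0])
    x=D[...,0]*np.cos(p)+D[...,1]*np.sin(p)+.07;y=-D[...,0]*np.sin(p)+D[...,1]*np.cos(p);z=W[...,2]
    m=(abs(y)<.07)&(z>.02)&(z<.16)&(x>-.03)&(x<.2)
    P=np.stack([x[m],z[m]],1); best=(0,)
    rng=np.random.default_rng(0)
    for _ in range(600):
        a,b=P[rng.integers(len(P),size=2)];d=b-a;L=np.hypot(*d)
        if L<.04: continue
        n=np.array([-d[1],d[0]])/L; k=abs((P-a)@n)<.003
        if k.sum()>best[0]: best=(k.sum(),k)
    Q=P[best[1]];mu=Q.mean(0);v=np.linalg.svd(Q-mu,full_matrices=False)[2][0];v*=np.sign(v[1])
    return len(P),len(Q),round(float(np.degrees(np.arctan2(v[1],v[0]))),1),'x at z=0',round(float(mu[0]-v[0]/v[1]*mu[1]),4),Q.min(0).round(3),Q.max(0).round(3)
E
python3 - <<'E'
from h import *
c=bot.capture('scene');save(c,'s3')
print(tilt(world(c),(.535,.184),2.85))
print({k:np.round(bot.observe()[k],3).tolist() for k in('position','contact_force')})
E
```

```text
(2518, 2493, 135.3, 'x at z=0', 0.202, array([0.037, 0.098]), array([0.102, 0.16 ]))
{'position': [0.525, 0.181, 0.121], 'contact_force': [-1.434, 0.488, -0.145]}
```

Measured tilt is 45.3°, and the pivot is unmoved (within 2 mm). Continuing to about 58° and holding.

Request:
{"name": "send_rows", "arguments": {
  "rows": [0.06, -1.2, 0, -0.0076, -0.0004, 0.0023, 0, 0.06, -1.2, 0, -0.0077, -0.0004, 0.0019, 0, 0.06, -1.2, 0, -0.0078, -0.0004, 0.0015, 0, 0.06, -1.2, 0, -0.0078, -0.0004, 0.001, 0, 0.02, -0.4, 0, -0.0026, -0.0001, 0.0002, 0]
}}

```text
time: 10.6
position: [0.4931, 0.1795, 0.1275]
ee_rot: [-0.072, 2.736, 0.012]
contact_force: [1.1, -0.4, 0.5]
opening: 0.0856
```

```bash
python3 - <<'E'
from h import *
c=bot.capture('scene');save(c,'s4')
cv2.imwrite('pics/s4c.png',cv2.resize(c['pixels'][120:320,240:460,::-1],None,fx=2.7,fy=2.7))
print(tilt(world(c),(.535,.184),2.85))
print({k:np.round(bot.observe()[k],3).tolist() for k in('position','contact_force')})
E
```

```text
(2448, 2234, 147.9, 'x at z=0', 0.267, array([0.009, 0.116]), array([0.079, 0.16 ]))
{'position': [0.493, 0.179, 0.128], 'contact_force': [0.888, 0.052, -0.401]}
```

View pics/s4c.png

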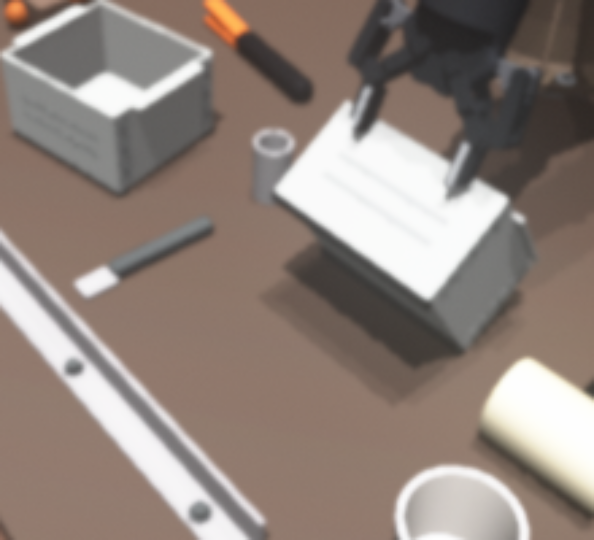

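The crate stands at 57.9°, and its dark underside strip (crop (310,240) to (460,345)) shows at a grazing angle. I'll go 2° further, hold, and enhance that strip.

Request:
{"name": "send_rows", "arguments": {
  "rows": [0.02, -0.4, 0, -0.0026, -0.0001, 0.0002, 0, 0.02, -0.4, 0, -0.0026, -0.0001, 0.0002, 0, 0, 0, 0, 0, 0, 0, 0, 0, 0, 0, 0, 0, 0, 0, 0, 0, 0, 0, 0, 0, 0]
}}

```text
time: 11.28
position: [0.4903, 0.1789, 0.1314]
ee_rot: [-0.075, 2.728, 0.016]
contact_force: [-0.1, -0.4, 2.5]
opening: 0.0852
```

Request:
{"name": "send_rows", "arguments": {
  "rows": [0, 0, 0, 0, 0, 0, 0, 0, 0, 0, 0, 0, 0, 0, 0, 0, 0, 0, 0, 0, 0]
}}

```text
time: 11.65
position: [0.4902, 0.1788, 0.1313]
ee_rot: [-0.075, 2.728, 0.016]
contact_force: [1.1, -0.8, 2.7]
opening: 0.0851
```

```bash
cat >> h.py <<'E'
def under(c,cen,psi,th,n):
    """rectified underside: project grid on the underside plane (crate x 0..140, y +-80) into the picture"""
    p=np.radians(psi);t=np.radians(th)
    a,y=np.meshgrid(np.arange(0,.1405,.001),np.arange(.08,-.0805,-.001),indexing='ij')
    d=.006  # floor recessed above strips
    x=-.07+a*np.cos(t)-d*np.sin(t);z=a*np.sin(t)+d*np.cos(t)
    X=np.stack([cen[0]+x*np.cos(p)-y*np.sin(p),cen[1]+x*np.sin(p)+y*np.cos(p),z],-1).reshape(-1,3)
    Ti=np.linalg.inv(np.array(c['T']))
    K=np.array([[c['fx'],0,c['cx']],[0,c['fy'],c['cy']],[0,0,1]])
    uv=cv2.projectPoints(X,cv2.Rodrigues(Ti[:3,:3])[0],Ti[:3,3],K,np.array([c['k1'],0,0,0.]))[0].reshape(a.shape+(2,)).astype(np.float32)
    g=cv2.cvtColor(c['pixels'],cv2.COLOR_RGB2GRAY)
    r=cv2.remap(g,uv[...,0],uv[...,1],cv2.INTER_CUBIC)[::-1]
    np.set_printoptions(linewidth=220)
    print('rows far->near edge, cols left->right'); print(cv2.resize(r,(20,14),interpolation=cv2.INTER_AREA))
    b=uv.reshape(-1,2); u0,v0=b.min(0).astype(int)-6;u1,v1=b.max(0).astype(int)+7
    k=np.clip((g[v0:v1,u0:u1].astype(float)-20)*2.0,0,255).astype(np.uint8)
    f=min(780/(u1-u0),580/(v1-v0)); cv2.imwrite('pics/'+n+'.png',cv2.resize(k,None,fx=f,fy=f,interpolation=cv2.INTER_CUBIC))
E
python3 - <<'E'
from h import *
c=bot.capture('scene');save(c,'s5')
t=tilt(world(c),(.535,.184),2.85);print(t)
under(c,(.535,.184),2.85,t[2]-90,'u5')
print({k:np.round(bot.observe()[k],3).tolist() for k in('time','position','contact_force')})
E
```

```text
(2428, 2259, 147.1, 'x at z=0', 0.2611, array([0.01 , 0.115]), array([0.081, 0.16 ]))
rows far->near edge, cols left->right
[[196 232 231 233 231 233 232 232 233 231 234 231 233 233 231 234 232 232 234 230]
 [131 199 200 203 203 203 206 202 207 204 206 207 204 209 206 206 209 205 209 210]
 [104 139 160 159 164 159 166 163 165 168 163 170 167 168 172 166 171 171 169 175]
 [105  93 119 118 123 122 123 126 124 129 126 127 130 126 132 131 129 133 131 132]
 [106  85  85  91  92  95  93  97  96  97  98  96  99  99  99 102 100 101 103 100]
 [106  91  71  76  77  79  78  79  80  80  81  82  81  81  81  82  83  82  85  85]
 [104  93  76  69  72  72  73  72  74  73  74  75  75  73  74  74  74  76  77  80]
 [104  92  84  69  72  72  73  72  72  73  73  74  74  73  72  73  72  73  77  80]
 [104  91  86  77  72  75  74  74  74  74  74  75  75  75  73  74  74  73  77  84]
 [103  91  85  82  74  76  75  76  76  76  76  76  77  77  76  75  76  75  76  86]
 [101  89  83  82  78  76  77  77  77  77  78  76  78  77  78  77  76  76  76  83]
 [ 99  85  80  79  79  75  76  76  77  76  77  76  77  77  77  77  76  76  76  78]
 [ 94  81  76  75  75  74  73  74  74  74  74  75  74  75  74  75  74  74  74  74]
 [ 89  78  71  70  70  71  69  70  70  71  70  71  71  72  71  71  72  71  71  71]]
{'time': 11.7, 'position': [0.49, 0.179, 0.131], 'contact_force': [1.028, -1.236, 2.36]}
```

View pics/u5.png

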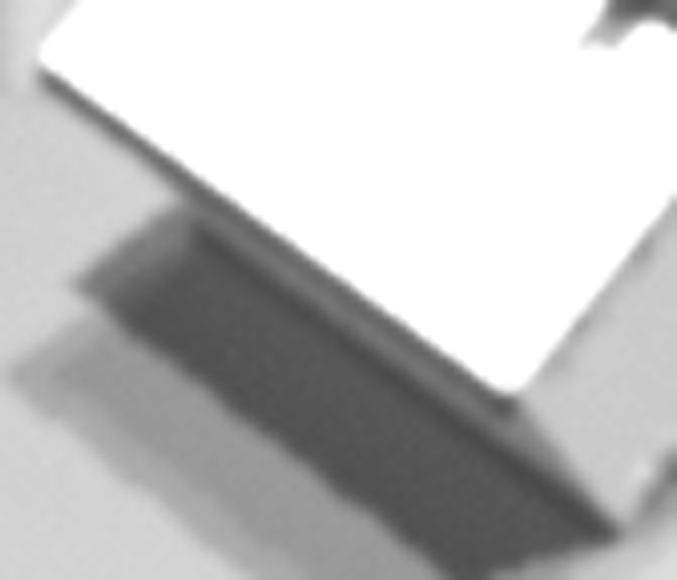

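The underside band, from (190,220) to (600,530), is uniformly grey between the two dark rubber strips. No black marks show, so this looks like the bare crate. The arm ran out of reach for the extra 2°, but the crate held at 57°. Now lowering it back along the same arc.

Request:
{"name": "send_rows", "arguments": {
  "rows": [-0.05, 1, 0, 0.006, 0.0005, -0.0022, 0, -0.05, 1, 0, 0.0065, 0.0005, -0.0023, 0, -0.06, 1.2, 0, 0.0077, 0.0004, -0.0015, 0, -0.06, 1.2, 0, 0.0077, 0.0004, -0.0019, 0, -0.06, 1.2, 0, 0.0076, 0.0004, -0.0023, 0]
}}

```text
time: 12.32
position: [0.5282, 0.1819, 0.1241]
ee_rot: [-0.079, 2.821, 0.015]
contact_force: [5.9, -7.1, 15.8]
opening: 0.0855
```

Request:
{"name": "send_rows", "arguments": {
  "rows": [-0.06, 1.2, 0, 0.0075, 0.0004, -0.0027, 0, -0.06, 1.2, 0, 0.0073, 0.0004, -0.0032, 0, -0.06, 1.2, 0, 0.0072, 0.0004, -0.0036, 0, -0.06, 1.2, 0, 0.007, 0.0003, -0.004, 0, -0.06, 1.2, 0, 0.0068, 0.0003, -0.0043, 0]
}}

```text
time: 12.95
position: [0.5656, 0.1841, 0.1067]
ee_rot: [-0.083, 2.924, 0.013]
contact_force: [8.8, -7.2, 14.2]
opening: 0.0853
```

Request:
{"name": "send_rows", "arguments": {
  "rows": [-0.06, 1.2, 0, 0.0066, 0.0003, -0.0047, 0, -0.06, 1.2, 0, 0.0063, 0.0003, -0.0051, 0, -0.06, 1.2, 0, 0.0061, 0.0003, -0.0054, 0, -0.06, 1.2, 0, 0.0058, 0.0003, -0.0058, 0, -0.06, 1.2, 0, 0.0055, 0.0003, -0.0061, 0]
}}

```text
time: 13.58
position: [0.5973, 0.1856, 0.0796]
ee_rot: [-0.086, 3.026, 0.011]
contact_force: [12.9, -5.5, 8.7]
opening: 0.0858
```

```bash
python3 - <<'E'
from h import *
c=bot.capture('scene')
print(tilt(world(c),(.535,.184),2.85))
print({k:np.round(bot.observe()[k],3).tolist() for k in('time','position','ee_rot','contact_force')})
E
```

```text
(3142, 2025, 102.7, 'x at z=0', 0.1454, array([0.113, 0.03 ]), array([0.14 , 0.133]))
{'time': 13.625, 'position': [0.598, 0.186, 0.079], 'ee_rot': [-0.086, 3.027, 0.01], 'contact_force': [14.206, -5.46, 9.838]}
```

The tilt is now 12.7° and the fingertips have crept up towards the rim. I'll go gently for the last part, moving more down and outward.

Request:
{"name": "send_rows", "arguments": {
  "rows": [-0.05, 0.9, 0, 0.004, 0.0003, -0.005, 0, -0.05, 0.9, 0, 0.003, 0.0003, -0.005, 0, -0.05, 0.9, 0, 0.003, 0.0003, -0.005, 0]
}}

```text
time: 14.0
position: [0.6085, 0.1868, 0.0649]
ee_rot: [-0.088, 3.071, 0.009]
contact_force: [14.9, -3.6, 8.2]
opening: 0.0856
```

```bash
python3 - <<'E'
from h import *
c=bot.capture('scene')
print(tilt(world(c),(.535,.184),2.85))
print({k:np.round(bot.observe()[k],3).tolist() for k in('time','position','ee_rot','contact_force')})
E
```

```text
(3106, 1671, 96.1, 'x at z=0', 0.1421, array([0.126, 0.02 ]), array([0.142, 0.146]))
{'time': 14.05, 'position': [0.609, 0.187, 0.064], 'ee_rot': [-0.088, 3.072, 0.009], 'contact_force': [13.246, -2.679, 5.776]}
```

Request:
{"name": "send_rows", "arguments": {
  "rows": [-0.05, 0.9, 0, 0.003, 0.0003, -0.005, 0, -0.05, 0.9, 0, 0.003, 0.0003, -0.005, 0, -0.05, 0.9, 0, 0.003, 0.0003, -0.005, 0, -0.05, 0.9, 0, 0.003, 0.0003, -0.005, 0]
}}

```text
time: 14.55
position: [0.6134, 0.1863, 0.0405]
ee_rot: [0.085, -3.134, -0.002]
contact_force: [0.4, 0.1, -0.5]
opening: 0.0849
```

Request:
{"name": "send_rows", "arguments": {
  "rows": [0, 0, 0, 0.003, 0, 0, 0, 0, 0, 0, 0.003, 0, 0, 0, 0, 0, 0, 0.003, 0, 0, 0]
}}

```text
time: 14.92
position: [0.6226, 0.1864, 0.0411]
ee_rot: [0.086, -3.135, -0.002]
contact_force: [0.4, 0.0, 0.7]
opening: 0.0856
```

```bash
python3 - <<'E'
from h import *
c=bot.capture('scene')
print(tilt(world(c),(.535,.184),2.85))
for p,r in crates(world(bot.capture('top'))): print(p[:,2].mean(),r)
print({k:np.round(bot.observe()[k],3).tolist() for k in('time','position','ee_rot','contact_force')})
E
```

```text
(2975, 1235, 90.3, 'x at z=0', 0.0016, array([-0.002,  0.02 ]), array([0.005, 0.103]))
0.09838109829976029 ((530.3726806640625, 185.33221435546875), (140.83645629882812, 179.72093200683594), 3.440455913543701)
0.09830233359391088 ((518.2342529296875, -174.98931884765625), (140.55966186523438, 181.2097625732422), 10.923404693603516)
{'time': 15.025, 'position': [0.623, 0.186, 0.041], 'ee_rot': [0.086, -3.136, -0.002], 'contact_force': [-0.487, -0.426, -0.61]}
```

Request:
{"name": "send_rows", "arguments": {
  "rows": [0, 0.3, 0, 0.005, 0, 0.04, 0, 0, 0, 0, 0, 0, 0.05, 0, 0, 0, 1.3, 0, -0.057, 0.01, 0, 0, 0, 1.3, 0, -0.057, 0, 0, 0, 0, 1.3, 0, -0.057, 0, 0]
}}

```text
time: 15.65
position: [0.6274, 0.0141, 0.1418]
ee_rot: [0.194, -3.126, -0.002]
contact_force: [1.2, -0.5, -0.5]
opening: 0.0853
```

Request:
{"name": "send_rows", "arguments": {
  "rows": [0, 0, 1.3, -0.002, -0.057, 0, 0, 0, 0, 1.3, -0.002, -0.057, 0, 0, 0, 0, 1.3, -0.002, -0.057, 0, 0, 0, 0, 0, 0, 0, 0, 0, 0, 0, 0, 0, 0, 0, 0]
}}

```text
time: 16.27
position: [0.6215, -0.1558, 0.1412]
ee_rot: [0.296, -3.117, -0.001]
contact_force: [-0.0, 0.6, 0.2]
opening: 0.085
```

```bash
sed -i 's/k=.4/k=.25/; s/(.535,.184),2.85/(.5303,.1853),3.44/; s/(.518,-.175),11.06/(.518,-.175),11.0/' plan.py; python3 plan.py | tail -22; python3 - <<'E'
from h import *
print({k:np.round(bot.observe()[k],3).tolist() for k in('time','position','ee_rot','q')})
E
```

```text
approach [ 0.6142 -0.1563  0.041 ]
touch [ 0.5985 -0.1594  0.041 ]
3 [ 0.5945 -0.1601  0.0484] [-0.004  -0.0008  0.0074]
6 [ 0.5901 -0.161   0.0555] [-0.0044 -0.0009  0.0071]
9 [ 0.5853 -0.1619  0.0623] [-0.0047 -0.0009  0.0069]
12 [ 0.5802 -0.1629  0.0689] [-0.0051 -0.001   0.0066]
15 [ 0.5748 -0.164   0.0752] [-0.0054 -0.0011  0.0063]
18 [ 0.5691 -0.1651  0.0811] [-0.0057 -0.0011  0.0059]
21 [ 0.5631 -0.1662  0.0867] [-0.006  -0.0012  0.0056]
24 [ 0.5568 -0.1675  0.092 ] [-0.0063 -0.0012  0.0053]
27 [ 0.5503 -0.1687  0.0969] [-0.0065 -0.0013  0.0049]
30 [ 0.5435 -0.17    0.1014] [-0.0068 -0.0013  0.0045]
33 [ 0.5366 -0.1714  0.1056] [-0.007  -0.0014  0.0041]
36 [ 0.5294 -0.1728  0.1093] [-0.0072 -0.0014  0.0037]
39 [ 0.5221 -0.1742  0.1126] [-0.0073 -0.0014  0.0033]
42 [ 0.5146 -0.1757  0.1155] [-0.0075 -0.0015  0.0029]
45 [ 0.5069 -0.1771  0.118 ] [-0.0076 -0.0015  0.0025]
48 [ 0.4992 -0.1787  0.1201] [-0.0077 -0.0015  0.0021]
51 [ 0.4914 -0.1802  0.1217] [-0.0078 -0.0015  0.0016]
54 [ 0.4835 -0.1817  0.1229] [-0.0079 -0.0015  0.0012]
57 [ 0.4756 -0.1832  0.1236] [-0.0079 -0.0015  0.0007]
58 [ 0.473  -0.1838  0.1237] [-0.0026 -0.0005  0.0001]
{'time': 16.275, 'position': [0.621, -0.156, 0.141], 'ee_rot': [0.296, -3.117, -0.001], 'q': [0.058, 0.35, -0.138, -0.001, -1.093, -1.439]}
```

Request:
{"name": "send_rows", "arguments": {
  "rows": [0, 0, 0.1, -0.003, 0, -0.04, 0, 0, 0, 0, -0.003, -0.001, -0.04, 0, 0, 0, 0, 0, 0, -0.02, 0, 0, 0, 0, -0.006, -0.001, 0, 0, 0, 0, 0, -0.006, -0.001, 0, 0]
}}

```text
time: 16.9
position: [0.6041, -0.1578, 0.0422]
ee_rot: [0.303, -3.118, -0.001]
contact_force: [0.7, 0.4, 0.0]
opening: 0.0855
```

Request:
{"name": "send_rows", "arguments": {
  "rows": [0, 0, 0, 0, 0, 0, 0, 0, 0, 0, -0.002, 0, 0, 0, 0, 0, 0, 0, 0, 0, 0]
}}

```text
time: 17.27
position: [0.6019, -0.1586, 0.0417]
ee_rot: [0.301, -3.118, -0.001]
contact_force: [-0.1, 0.9, -0.7]
opening: 0.0855
```

Request:
{"name": "send_rows", "arguments": {
  "rows": [0, 0, 0, -0.002, 0, 0, 0, 0, 0, 0, 0, 0, 0, 0]
}}

```text
time: 17.52
position: [0.5995, -0.1587, 0.0411]
ee_rot: [0.301, -3.117, -0.001]
contact_force: [0.4, -0.8, -0.7]
opening: 0.0853
```

Request:
{"name": "send_rows", "arguments": {
  "rows": [0, 0, 0, -0.001, 0, 0, 0, 0.143, -0.736, 0, -0.0045, -0.0008, 0.0074, 0, 0.143, -0.736, 0, -0.0044, -0.0009, 0.0071, 0, 0.143, -0.736, 0, -0.0047, -0.0009, 0.0069, 0, 0.143, -0.736, 0, -0.0051, -0.001, 0.0066, 0]
}}

```text
time: 18.15
position: [0.5798, -0.1623, 0.07]
ee_rot: [-0.298, 3.084, 0.009]
contact_force: [2.6, 0.5, -1.6]
opening: 0.0854
```

Request:
{"name": "send_rows", "arguments": {
  "rows": [0.143, -0.736, 0, -0.0054, -0.0011, 0.0063, 0, 0.143, -0.736, 0, -0.0057, -0.0011, 0.0059, 0, 0.143, -0.736, 0, -0.006, -0.0012, 0.0056, 0, 0.143, -0.736, 0, -0.0063, -0.0012, 0.0053, 0, 0.143, -0.736, 0, -0.0065, -0.0013, 0.0049, 0]
}}

```text
time: 18.77
position: [0.5496, -0.1682, 0.0975]
ee_rot: [-0.292, 3.02, 0.018]
contact_force: [1.4, 0.1, -0.2]
opening: 0.0849
```

```bash
python3 - <<'E'
from h import *
c=bot.capture('scene')
print(tilt(world(c),(.518,-.175),11.0))
print({k:np.round(bot.observe()[k],3).tolist() for k in('time','position','ee_rot','contact_force')})
E
```

```text
(1565, 1323, 116.6, 'x at z=0', 0.1587, array([0.08 , 0.061]), array([0.129, 0.153]))
{'time': 18.825, 'position': [0.549, -0.168, 0.098], 'ee_rot': [-0.291, 3.019, 0.018], 'contact_force': [-0.745, 0.724, -0.224]}
```

Request:
{"name": "send_rows", "arguments": {
  "rows": [0.143, -0.736, 0, -0.0068, -0.0013, 0.0045, 0, 0.143, -0.736, 0, -0.007, -0.0014, 0.0041, 0, 0.143, -0.736, 0, -0.0072, -0.0014, 0.0037, 0, 0.143, -0.736, 0, -0.0073, -0.0014, 0.0033, 0, 0.143, -0.736, 0, -0.0075, -0.0015, 0.0029, 0]
}}

```text
time: 19.45
position: [0.5136, -0.1752, 0.1158]
ee_rot: [-0.285, 2.955, 0.027]
contact_force: [1.3, -0.0, 0.1]
opening: 0.0852
```

Request:
{"name": "send_rows", "arguments": {
  "rows": [0.143, -0.736, 0, -0.0076, -0.0015, 0.0025, 0, 0.143, -0.736, 0, -0.0077, -0.0015, 0.0021, 0, 0.143, -0.736, 0, -0.0078, -0.0015, 0.0016, 0, 0.143, -0.736, 0, -0.0079, -0.0015, 0.0012, 0, 0.143, -0.736, 0, -0.0079, -0.0015, 0.0007, 0]
}}

```text
time: 20.08
position: [0.4748, -0.1827, 0.1238]
ee_rot: [-0.279, 2.89, 0.036]
contact_force: [0.6, -0.0, 0.8]
opening: 0.0857
```

```bash
python3 - <<'E'
from h import *
c=bot.capture('scene');save(c,'s6')
t=tilt(world(c),(.518,-.175),11.0);print(t)
under(c,(.518,-.175),11.0,t[2]-90,'u6')
print({k:np.round(bot.observe()[k],3).tolist() for k in('time','position','ee_rot','contact_force','q')})
E
```

```text
(1428, 1146, 145.6, 'x at z=0', 0.25, array([0.014, 0.113]), array([0.083, 0.16 ]))
rows far->near edge, cols left->right
[[135 174 177 177 178 178 180 180 181 181 181 181 182 182 183 184 184 184 184 182]
 [ 88  97 112 113 114 115 115 115 116 118 118 118 118 119 120 120 121 121 121 121]
 [ 91  71  65  69  71  73  74  73  73  74  74  73  73  74  75  76  77  78  78  76]
 [ 93  82  61  52  53  56  59  61  60  59  60  59  55  54  57  61  63  65  67  66]
 [ 93  84  75  57  49  50  55  60  63  62  61  61  59  51  49  57  65  68  72  77]
 [ 92  85  77  67  53  48  51  60  65  66  65  64  64  61  51  51  63  74  79  86]
 [ 92  84  79  69  58  50  48  54  62  64  66  64  62  62  60  53  58  72  84  92]
 [ 91  84  80  72  58  50  49  51  56  60  61  62  59  58  59  60  59  68  82  93]
 [ 91  84  80  76  63  48  48  53  56  58  59  59  59  57  56  59  63  67  79  91]
 [ 92  83  79  77  73  55  45  50  57  59  60  60  59  60  58  58  62  69  78  90]
 [ 90  82  76  75  75  68  50  45  52  58  59  61  60  60  61  61  63  68  78  89]
 [ 86  78  72  70  71  70  62  48  47  53  55  56  59  58  59  61  62  65  71  85]
 [ 81  71  65  62  63  63  63  57  48  48  51  51  52  56  55  56  59  61  63  69]
 [ 73  64  58  55  54  54  55  56  52  47  48  49  48  49  52  51  53  55  57  58]]
{'time': 20.125, 'position': [0.473, -0.183, 0.124], 'ee_rot': [-0.279, 2.89, 0.037], 'contact_force': [-1.479, -0.313, -0.503], 'q': [-0.028, 0.029, -0.593, -0.082, -0.717, -1.295]}
```

View pics/u6.png

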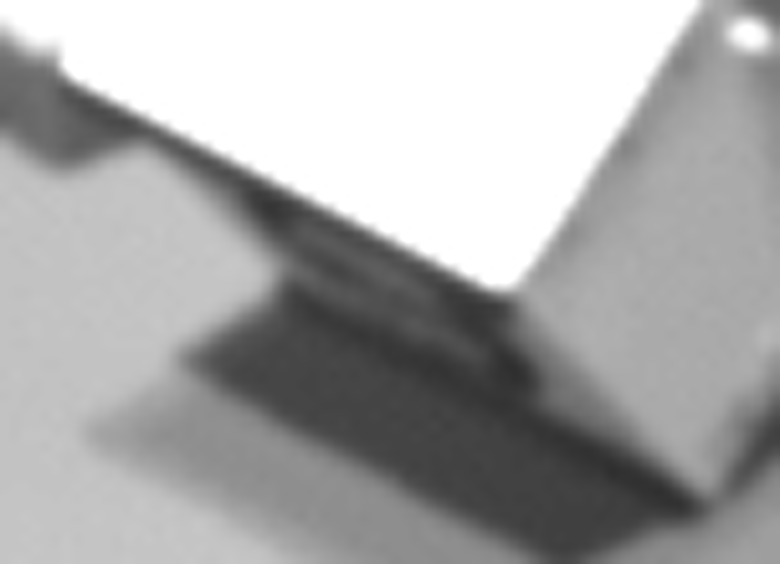

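The right crate's underside shows a foreshortened black ring, from (260,200) to (530,385), with a bar between. The right crate is therefore the stamped one, and the left showed bare grey. Tilt is 55.6°, so I'll add 1°, hold, and lower back along the same arc.

Request:
{"name": "send_rows", "arguments": {
  "rows": [0.048, -0.245, 0, -0.0026, -0.0005, 0.0001, 0, 0, 0, 0, 0, 0, 0, 0, 0, 0, 0, 0, 0, 0, 0, 0, 0, 0, 0, 0, 0, 0, 0, 0, 0, 0, 0, 0, 0]
}}

```text
time: 20.75
position: [0.4731, -0.1831, 0.1239]
ee_rot: [-0.279, 2.886, 0.036]
contact_force: [0.0, 0.4, 0.7]
opening: 0.0854
```

Request:
{"name": "send_rows", "arguments": {
  "rows": [0, 0, 0, 0, 0, 0, 0, 0, 0, 0, 0, 0, 0, 0, 0, 0, 0, 0, 0, 0, 0, -0.048, 0.245, 0, 0.0026, 0.0005, -0.0001, 0]
}}

```text
time: 21.25
position: [0.4753, -0.1827, 0.1238]
ee_rot: [-0.279, 2.891, 0.036]
contact_force: [0.1, 0.1, 0.8]
opening: 0.0857
```

Request:
{"name": "send_rows", "arguments": {
  "rows": [-0.143, 0.736, 0, 0.0079, 0.0015, -0.0007, 0, -0.143, 0.736, 0, 0.0079, 0.0015, -0.0012, 0, -0.143, 0.736, 0, 0.0078, 0.0015, -0.0016, 0, -0.143, 0.736, 0, 0.0077, 0.0015, -0.0021, 0, -0.143, 0.736, 0, 0.0076, 0.0015, -0.0025, 0]
}}

```text
time: 21.88
position: [0.5154, -0.1749, 0.1157]
ee_rot: [-0.286, 2.956, 0.027]
contact_force: [2.4, 0.0, 2.6]
opening: 0.0851
```

```bash
python3 - <<'E'
from h import *
c=bot.capture('scene')
print(tilt(world(c),(.518,-.175),11.0))
print({k:np.round(bot.observe()[k],3).tolist() for k in('time','position','ee_rot','contact_force')})
E
```

```text
(1382, 1330, 130.3, 'x at z=0', 0.1855, array([0.048, 0.089]), array([0.109, 0.16 ]))
{'time': 21.925, 'position': [0.516, -0.175, 0.115], 'ee_rot': [-0.287, 2.956, 0.026], 'contact_force': [3.757, 1.582, 2.75]}
```

Request:
{"name": "send_rows", "arguments": {
  "rows": [-0.143, 0.736, 0, 0.0075, 0.0015, -0.0029, 0, -0.143, 0.736, 0, 0.0073, 0.0014, -0.0033, 0, -0.143, 0.736, 0, 0.0072, 0.0014, -0.0037, 0, -0.143, 0.736, 0, 0.007, 0.0014, -0.0041, 0, -0.143, 0.736, 0, 0.0068, 0.0013, -0.0045, 0]
}}

```text
time: 22.55
position: [0.5512, -0.168, 0.0971]
ee_rot: [-0.292, 3.02, 0.018]
contact_force: [3.9, 0.8, 3.3]
opening: 0.0858
```

Request:
{"name": "send_rows", "arguments": {
  "rows": [-0.143, 0.736, 0, 0.0065, 0.0013, -0.0049, 0, -0.143, 0.736, 0, 0.0063, 0.0012, -0.0053, 0, -0.143, 0.736, 0, 0.006, 0.0012, -0.0056, 0, -0.143, 0.736, 0, 0.0057, 0.0011, -0.0059, 0, -0.143, 0.736, 0, 0.0054, 0.0011, -0.0063, 0]
}}

```text
time: 23.18
position: [0.5816, -0.162, 0.0692]
ee_rot: [-0.298, 3.084, 0.008]
contact_force: [6.2, 2.6, 3.4]
opening: 0.0852
```

```bash
python3 - <<'E'
from h import *
c=bot.capture('scene')
print(tilt(world(c),(.518,-.175),11.0))
print({k:np.round(bot.observe()[k],3).tolist() for k in('time','position','ee_rot','contact_force')})
E
```

```text
(1982, 1112, 100.9, 'x at z=0', 0.1447, array([0.117, 0.025]), array([0.142, 0.125]))
{'time': 23.225, 'position': [0.582, -0.162, 0.068], 'ee_rot': [-0.299, 3.085, 0.008], 'contact_force': [7.652, 1.783, 3.484]}
```

Request:
{"name": "send_rows", "arguments": {
  "rows": [-0.07, 0.37, 0, 0.0027, 0.0005, -0.0033, 0, -0.07, 0.37, 0, 0.0027, 0.0005, -0.0033, 0, -0.07, 0.37, 0, 0.0026, 0.0005, -0.0034, 0, -0.07, 0.37, 0, 0.0026, 0.0005, -0.0034, 0, -0.07, 0.37, 0, 0.0024, 0.0004, -0.0036, 0]
}}

```text
time: 23.85
position: [0.5943, -0.1596, 0.052]
ee_rot: [-0.301, 3.117, 0.004]
contact_force: [7.0, 2.7, 2.3]
opening: 0.0854
```

Request:
{"name": "send_rows", "arguments": {
  "rows": [-0.07, 0.37, 0, 0.0024, 0.0004, -0.0036, 0, -0.07, 0.37, 0, 0.0022, 0.0004, -0.0037, 0, -0.07, 0.37, 0, 0.0022, 0.0004, -0.0037, 0, 0, 0, 0, 0.006, 0.001, 0, 0, 0, 0, 0, 0.008, 0.001, 0, 0]
}}

```text
time: 24.48
position: [0.6131, -0.1568, 0.0406]
ee_rot: [0.3, -3.115, -0.002]
contact_force: [0.3, 0.4, 0.0]
opening: 0.0855
```

```bash
python3 - <<'E'
from h import *
for p,r in crates(world(bot.capture('top'))): print(p[:,2].mean(),r)
print({k:np.round(bot.observe()[k],3).tolist() for k in('time','position','ee_rot','contact_force','q')})
E
```

```text
0.09791044145520257 ((529.77783203125, 194.5360107421875), (140.89544677734375, 160.48760986328125), 3.306457757949829)
0.09849866877648407 ((517.98876953125, -174.93580627441406), (140.36883544921875, 181.25341796875), 11.085933685302734)
{'time': 24.525, 'position': [0.615, -0.157, 0.041], 'ee_rot': [0.301, -3.116, -0.001], 'contact_force': [1.6, 0.235, 1.196], 'q': [0.057, 0.436, -0.262, -0.0, -0.884, -1.435]}
```

Right crate is back down and unmoved. Before pushing I'll measure the gripper's shape in the wrist depth, to choose a pushing pose that keeps its body off the rim.

```bash
python3 - <<'E'
from h import *
from scipy.spatial.transform import Rotation as R
c=bot.capture('wrist');W=world(c);o=bot.observe()
Rm=R.from_rotvec(o['ee_rot']).as_matrix()
L=((W-o['position'])@Rm)*1000   # tool frame mm
for v in range(255,400,16): print(v,[(u,L[v,u].round(0).astype(int).tolist()) if np.isfinite(L[v,u,0]) else 0 for u in (60,110,140,170,200,250,320,425,480)])
T=np.array(c['T']);print(((T[:3,3]-o['position'])@Rm).round(3),(Rm.T@T[:3,2]).round(3))
E
```

```text
255 [(60, [-37, -174, 41]), (110, [-38, -141, 41]), (140, [-38, -120, 41]), (170, [-38, -100, 42]), (200, [-38, -79, 41]), (250, [-38, -45, 42]), (320, [-38, 4, 41]), (425, [-38, 76, 42]), (480, [-38, 114, 41])]
271 [(60, [-50, -177, 42]), (110, [-50, -143, 41]), (140, [-50, -122, 41]), (170, [-50, -101, 40]), (200, [11, -43, -59]), (250, [-50, -45, 40]), (320, [-51, 4, 42]), (425, [9, 43, -55]), (480, [-51, 116, 43])]
287 [(60, [-60, -176, 37]), (110, [-63, -145, 41]), (140, [-63, -124, 40]), (170, [7, -53, -63]), (200, [6, -42, -62]), (250, [-64, -46, 41]), (320, [-65, 4, 43]), (425, [2, 43, -56]), (480, [-64, 117, 41])]
303 [(60, [-62, -166, 22]), (110, [-67, -139, 28]), (140, [-71, -122, 34]), (170, [11, -46, -78]), (200, [0, -42, -63]), (250, [-77, -47, 41]), (320, [-77, 4, 41]), (425, [-3, 43, -58]), (480, [7, 56, -73])]
319 [(60, [-64, -158, 9]), (110, [-69, -131, 14]), (140, [13, -51, -88]), (170, [8, -45, -82]), (200, [-5, -42, -66]), (250, [-85, -46, 34]), (320, [-91, 4, 40]), (425, [-10, 43, -60]), (480, [13, 49, -88])]
335 [(60, [13, -69, -94]), (110, [7, -61, -88]), (140
[... 347 characters left out ...]
13, 43, -100])]
367 [(60, [12, -63, -104]), (110, [6, -55, -98]), (140, [17, -40, -109]), (170, [18, -33, -110]), (200, [17, -26, -110]), (250, [-136, -50, 41]), (320, [-94, 3, 0]), (425, [18, 26, -110]), (480, [17, 38, -109])]
383 [(60, [11, -60, -108]), (110, [1, -56, -98]), (140, [12, -41, -109]), (170, [18, -31, -114]), (200, [18, -24, -115]), (250, [10, -15, -107]), (320, [12, 2, -109]), (425, [17, 24, -114]), (480, [17, 37, -113])]
399 [(60, [8, -60, -110]), (110, [-5, -57, -98]), (140, [-7, -50, -97]), (170, [17, -30, -118]), (200, [17, -24, -117]), (250, [11, -14, -112]), (320, [11, 2, -113]), (425, [17, 23, -118]), (480, [14, 36, -115])]
[ 0.082  0.001 -0.173] [-0.319 -0.001  0.948]
```

Request:
{"name": "send_rows", "arguments": {
  "rows": [0, 0, 0, 0.003, 0, 0.035, 0, 0, 0, 0, 0, 0, 0.035, 0, 0, 0, 0, -0.047, -0.009, 0, 0, 0, 0, 0, -0.047, -0.009, 0, 0, 0, 0, 0, -0.047, -0.009, 0, 0]
}}

```text
time: 25.2
position: [0.474, -0.1839, 0.1112]
ee_rot: [0.301, -3.117, -0.002]
contact_force: [-0.5, -0.6, 0.1]
opening: 0.0853
```

Request:
{"name": "send_rows", "arguments": {
  "rows": [0, 0, 0, -0.046, -0.009, 0, 0, 0.95, -4.9, 0, 0, 0, 0, 0, 0.95, -4.9, 0, 0, 0, 0, 0, 0, 0, 0, 0, 0, 0, 0]
}}

```text
time: 25.7
position: [0.4282, -0.1928, 0.1116]
ee_rot: [-0.284, 2.964, 0.027]
contact_force: [0.3, -0.1, 0.4]
opening: 0.0857
```

```bash
python3 - <<'E'
from h import *
print({k:np.round(bot.observe()[k],3).tolist() for k in('time','position','ee_rot','contact_force','q')})
E
```

```text
{'time': 25.7, 'position': [0.428, -0.193, 0.112], 'ee_rot': [-0.284, 2.964, 0.027], 'contact_force': [0.309, -0.05, 0.383], 'q': [-0.04, 0.014, -0.635, -0.058, -0.762, -1.301]}
```

Request:
{"name": "send_rows", "arguments": {
  "rows": [0, 0, 0, 0, 0, -0.04, 0, 0, 0, 0, 0, 0, -0.04, 0, 0, 0, 0, 0, 0, -0.025, 0, 0, 0, 0, 0, 0, -0.015, 0, 0, 0, 0, 0, 0, 0, 0]
}}

```text
time: 26.32
position: [0.4292, -0.1925, -0.01]
ee_rot: [-0.287, 2.968, 0.027]
contact_force: [0.3, 0.3, 0.1]
opening: 0.0855
```

```bash
python3 - <<'E'
from h import *
c=bot.capture('wrist');W=world(c);save(c,'w7')
for (u0,u1) in((150,235),(400,480)):
    S=W[235:330,u0:u1].reshape(-1,3); S=S[(S[:,2]>.01)]
    print(len(S),S.min(0).round(3),S.max(0).round(3))
for p,r in crates(world(bot.capture('top'))): print(p[:,2].mean(),r)
print({k:np.round(bot.observe()[k],3).tolist() for k in('time','position','ee_rot','contact_force','q')})
E
```

```text
4628 [ 0.41  -0.251  0.01 ] [ 0.462 -0.224  0.078]
4437 [ 0.393 -0.157  0.01 ] [ 0.444 -0.109  0.079]
0.09834379744810029 ((530.468994140625, 185.20082092285156), (141.03067016601562, 179.13490295410156), 3.423820734024048)
0.09832904684277177 ((518.0980224609375, -175.06954956054688), (140.41168212890625, 181.30284118652344), 10.990219116210938)
{'time': 26.425, 'position': [0.43, -0.193, -0.009], 'ee_rot': [-0.287, 2.965, 0.026], 'contact_force': [-0.801, 0.805, 0.618], 'q': [-0.041, 0.218, -0.761, -0.093, -0.434, -1.255]}
```

Request:
{"name": "send_rows", "arguments": {
  "rows": [0, 0, 0, 0.007, 0.0013, 0, 0, 0, 0, 0, 0.006, 0.0012, 0, 0, 0, 0, 0, 0.004, 0.0008, 0, 0, 0, 0, -0.8, 0.008, 0.0014, 0, 0, 0, 0, -0.8, 0.008, 0.0013, 0, 0]
}}

```text
time: 27.05
position: [0.4556, -0.1864, -0.0107]
ee_rot: [-0.243, 2.98, 0.026]
contact_force: [-19.2, -0.2, 14.7]
opening: 0.0854
```

Request:
{"name": "send_rows", "arguments": {
  "rows": [0, 0, -0.9, 0.008, 0.0012, 0, 0, 0, 0, -0.9, 0.008, 0.0011, 0, 0, 0, 0, -0.9, 0.008, 0.001, 0, 0, 0, 0, -0.9, 0.008, 0.0009, 0, 0]
}}

```text
time: 27.55
position: [0.4949, -0.1823, -0.0091]
ee_rot: [-0.15, 2.975, 0.015]
contact_force: [-2.9, 1.4, -1.2]
opening: 0.0854
```

```bash
python3 - <<'E'
from h import *
c=bot.capture('top');save(c,'t8')
for p,r in crates(world(c)): print(p[:,2].mean(),len(p),r)
print({k:np.round(bot.observe()[k],3).tolist() for k in('time','position','ee_rot','contact_force','q')})
E
```

```text
0.09834596418308661 908 ((530.3900146484375, 185.434326171875), (140.8501739501953, 179.758056640625), 3.3728997707366943)
0.09850176407866075 773 ((566.6990356445312, -174.86141967773438), (140.3097686767578, 180.92747497558594), 5.944264888763428)
{'time': 27.6, 'position': [0.496, -0.182, -0.009], 'ee_rot': [-0.15, 2.974, 0.015], 'contact_force': [-2.353, 0.154, -1.848], 'q': [0.005, 0.288, -0.674, -0.04, -0.446, -1.44]}
```

Request:
{"name": "send_rows", "arguments": {
  "rows": [0, 0, -0.8, 0.008, 0.0008, 0, 0, 0, 0, -0.8, 0.008, 0.0007, 0, 0, 0, 0, -0.8, 0.008, 0.0005, 0, 0, 0, 0, -0.8, 0.008, 0.0004, 0, 0, 0, 0, -0.8, 0.008, 0.0003, 0, 0]
}}

```text
time: 28.22
position: [0.5354, -0.1796, -0.0089]
ee_rot: [-0.047, 2.977, 0.007]
contact_force: [-4.2, 0.7, -1.7]
opening: 0.085
```

Request:
{"name": "send_rows", "arguments": {
  "rows": [0, 0, -0.8, 0.008, 0.0002, 0, 0, 0, 0, -0.8, 0.007, 0, 0, 0, 0, 0, 0, 0.004, 0, 0, 0, 0, 0, 0, 0, 0, 0, 0]
}}

```text
time: 28.72
position: [0.5544, -0.1796, -0.0088]
ee_rot: [-0.006, 2.977, 0.003]
contact_force: [-1.9, 0.7, -0.0]
opening: 0.0854
```

```bash
python3 - <<'E'
from h import *
c=bot.capture('top');save(c,'t9')
for p,r in crates(world(c)): print(p[:,2].mean(),len(p),r)
print({k:np.round(bot.observe()[k],3).tolist() for k in('time','position','ee_rot','contact_force','q')})
E
```

```text
0.09816188137636576 687 ((530.4771728515625, 185.14801025390625), (140.9424591064453, 178.72720336914062), 3.4240944385528564)
0.09797400797692758 733 ((635.7598266601562, -179.08982849121094), (125.26551818847656, 181.48870849609375), 2.0262258052825928)
{'time': 28.775, 'position': [0.554, -0.18, -0.009], 'ee_rot': [-0.006, 2.977, 0.003], 'contact_force': [-1.992, -0.13, -1.331], 'q': [0.023, 0.352, -0.582, 0.003, -0.472, -1.592]}
```

Request:
{"name": "send_rows", "arguments": {
  "rows": [0, 0, 0, 0.004, 0, 0, 0, 0, 0, 0, 0.003, 0, 0, 0, 0, 0, 0, 0, 0, 0, 0]
}}

```text
time: 29.15
position: [0.5559, -0.1798, -0.0095]
ee_rot: [-0.004, 2.985, 0.004]
contact_force: [-16.1, 1.3, 11.6]
opening: 0.0853
```

Request:
{"name": "send_rows", "arguments": {
  "rows": [0, 0, 0, 0.002, 0, 0, 0, 0, 0, 0, 0, 0, 0, 0]
}}

```text
time: 29.4
position: [0.5574, -0.1799, -0.0095]
ee_rot: [-0.004, 2.986, 0.004]
contact_force: [-15.3, 1.3, 8.9]
opening: 0.0856
```

Request:
{"name": "send_rows", "arguments": {
  "rows": [0, 0, 0, 0.002, 0, 0, 0, 0, 0, 0, 0, 0, 0, 0]
}}

```text
time: 29.65
position: [0.5642, -0.1797, -0.0089]
ee_rot: [-0.006, 2.978, 0.003]
contact_force: [-2.9, -0.6, -1.9]
opening: 0.0855
```

```bash
cat > gap.py <<'E'
from h import *
c=bot.capture('top');W=world(c)
P=W[90:230,330:440].reshape(-1,3);P=P[(P[:,2]>.088)&(P[:,2]<.112)]
for y in np.arange(-.24,-.10,.02):
    q=P[abs(P[:,1]-y)<.01]; q=q[q[:,0]<.72]; print(round(y,2),'far rim x max',q[:,0].max().round(4),'min',q[:,0].min().round(4),len(q))
print({k:np.round(bot.observe()[k],3).tolist() for k in('time','position','ee_rot','contact_force')})
E
python3 gap.py
```

```text
-0.24 far rim x max 0.7072 min 0.7014 25
-0.22 far rim x max 0.7066 min 0.7017 20
-0.2 far rim x max 0.7047 min 0.7009 21
-0.18 far rim x max 0.706 min 0.7011 25
-0.16 far rim x max 0.705 min 0.7013 24
-0.14 far rim x max 0.7053 min 0.7004 26
-0.12 far rim x max 0.7059 min 0.7009 26
{'time': 29.7, 'position': [0.564, -0.18, -0.009], 'ee_rot': [-0.006, 2.978, 0.003], 'contact_force': [-4.7, 0.216, -2.05]}
```

The far rim is at x≈0.7055 all along, which is the rail face. One more small firm push to confirm it is seated.

Request:
{"name": "send_rows", "arguments": {
  "rows": [0, 0, 0, 0.002, 0, 0, 0, 0, 0, 0, 0, 0, 0, 0]
}}

```text
time: 29.95
position: [0.5644, -0.1796, -0.0094]
ee_rot: [-0.005, 2.982, 0.004]
contact_force: [-11.1, 1.4, 5.5]
opening: 0.0855
```

Request:
{"name": "send_rows", "arguments": {
  "rows": [0, 0, 0, 0.002, 0, 0, 0, 0, 0, 0, 0, 0, 0, 0]
}}

```text
time: 30.2
position: [0.5643, -0.1796, -0.0096]
ee_rot: [-0.004, 2.985, 0.004]
contact_force: [-16.6, 2.1, 11.7]
opening: 0.0847
```

```bash
python3 gap.py
```

```text
-0.24 far rim x max 0.707 min 0.7021 22
-0.22 far rim x max 0.705 min 0.7009 20
-0.2 far rim x max 0.7046 min 0.7013 21
-0.18 far rim x max 0.7049 min 0.7008 25
-0.16 far rim x max 0.7065 min 0.7015 23
-0.14 far rim x max 0.7051 min 0.7008 25
-0.12 far rim x max 0.7063 min 0.7014 26
{'time': 30.25, 'position': [0.564, -0.18, -0.01], 'ee_rot': [-0.004, 2.985, 0.004], 'contact_force': [-17.036, 1.782, 10.821]}
```

Request:
{"name": "send_rows", "arguments": {
  "rows": [0, 0, 0, 0.002, 0, 0, 0, 0, 0, 0, 0, 0, 0, 0]
}}

```text
time: 30.5
position: [0.5642, -0.1798, -0.0101]
ee_rot: [-0.003, 2.988, 0.004]
contact_force: [-21.7, 1.8, 15.8]
opening: 0.0852
```

Request:
{"name": "send_rows", "arguments": {
  "rows": [0, 0, 0, 0.002, 0, 0, 0, 0, 0, 0, 0, 0, 0, 0, 0, 0, 0, 0, 0, 0, 0]
}}

```text
time: 30.88
position: [0.5642, -0.1799, -0.0106]
ee_rot: [-0.003, 2.991, 0.004]
contact_force: [-27.4, 2.5, 17.8]
opening: 0.0854
```

Firm at 27 N with no movement, so it is seated. Backing off, rising and checking.

Request:
{"name": "send_rows", "arguments": {
  "rows": [0, 0, 0, -0.006, 0, 0, 0, 0, 0, 0, -0.015, 0, 0, 0, 0, 0, 0, -0.03, 0, 0, 0, 0, 0, 0, -0.03, 0, 0.03, 0, 0, 0, 0, -0.02, 0, 0.05, 0]
}}

```text
time: 31.5
position: [0.4704, -0.1794, 0.0712]
ee_rot: [-0.007, 2.979, 0.003]
contact_force: [1.4, -0.2, 1.0]
opening: 0.0851
```

Request:
{"name": "send_rows", "arguments": {
  "rows": [0, 0, 0, 0, 0, 0.06, 0, 0, 0, 0, 0, 0, 0.06, 0, 0, 0, 0, 0, 0, 0, 0]
}}

```text
time: 31.88
position: [0.4761, -0.1799, 0.198]
ee_rot: [-0.008, 2.964, 0.001]
contact_force: [0.1, 0.1, -1.3]
opening: 0.0853
```

```bash
python3 gap.py; python3 - <<'E'
from h import *
c=bot.capture('top');save(c,'t10');W=world(c)
for p,r in crates(W): print(p[:,2].mean(),len(p),r)
for n,(u0,u1,v0,v1) in dict(pipe=(292,320,212,240),chisel=(295,315,135,198),mallet=(125,190,195,315),tub=(125,175,135,185),bar=(434,490,100,168)).items():
    S=W[v0:v1,u0:u1].reshape(-1,3); S=S[(S[:,2]>.008)&(S[:,2]<.11)]
    print(n,S.min(0).round(3),S.max(0).round(3))
E
```

```text
-0.24 far rim x max 0.707 min 0.5656 44
-0.22 far rim x max 0.7047 min 0.5659 35
-0.2 far rim x max 0.7045 min 0.5655 41
-0.18 far rim x max 0.7047 min 0.5653 49
-0.16 far rim x max 0.7047 min 0.5652 46
-0.14 far rim x max 0.7058 min 0.5654 42
-0.12 far rim x max 0.7064 min 0.5651 41
{'time': 31.925, 'position': [0.474, -0.179, 0.195], 'ee_rot': [-0.007, 2.969, 0.003], 'contact_force': [-0.414, 0.263, -1.076]}
0.09824231937303941 906 ((530.3865966796875, 185.44259643554688), (140.89309692382812, 179.4071502685547), 3.448991060256958)
0.09781231843540925 912 ((635.8290405273438, -179.27345275878906), (141.48558044433594, 181.57798767089844), 0.4258952736854553)
pipe [ 0.458 -0.011  0.011] [0.468 0.018 0.068]
chisel [ 0.53  -0.006  0.008] [0.668 0.015 0.02 ]
mallet [0.243 0.318 0.009] [0.52  0.427 0.072]
tub [0.58  0.345 0.008] [0.661 0.428 0.078]
bar [ 0.609 -0.466  0.008] [ 0.755 -0.328  0.038]
```

View pics/t10.png

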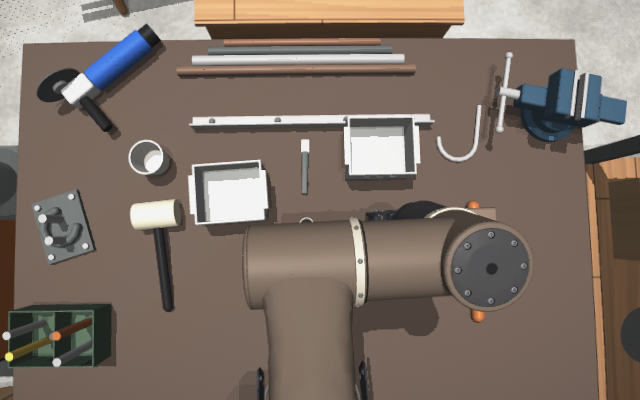

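The stamped crate at (381,148) sits square against the rail. The left crate at (230,190), the chisel, mallet, tub and bent bar are in place, and the arm is clear.

```bash
python3 -c "
from bench import bot
print(bot.observe()['time']); print(bot.sign_off())"
```

```text
31.975
the job is handed in; nothing more can be done
None
```

The job is done and handed in at 32.0 s. The stamped crate, which was the right-hand one, stands flush against the dispatch rail.

- **Tipping:** I tipped the left crate to about 57–58° and the right to about 56°. Each was held for roughly a second, then lowered slowly with the fingers.
- **Finding the stamp:** The right crate's underside showed the ring and bar clearly. The left one looked plain grey, though only at a very grazing angle.
- **Flush check:** The stamped crate's near rim measured x = 0.565–0.566 m along its whole width. Its centre is at x = 0.636 m, against 0.6355 m for a flush fit. It did not move under a 27 N push, and the rectangle fit gave a yaw of 0.4°.
- **Other things:** The chisel, mallet, tub and bent bar measured unmoved. The pipe was partly hidden by the arm, and what could be seen of it agreed. I did not re-measure the hammer and electrode holder, which were hidden under the arm.

What went less well:

- **Left crate slid:** It moved about 5 mm towards the arm while being lowered. At the top of its tilt the arm could not reach an extra 2° I asked for, and the fingers then pressed on it with up to about 18 N. The right crate did not move while being tipped.
- **Fingertip position:** The wrist camera's depth put the fingertips about 34 mm (shut) to 45 mm (open) short of the reported TCP. Contact with the crate agreed with that, so I worked from the seen fingertip position instead.

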